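Put the water-testing counter in order

TASK

Put the water-testing counter in order: hook the test-strip caddy onto the rail near its middle and slide it along the bar to the dark ring, drape every tent chart astride the rail beside it, and close every glass flask with a stopper from the rack, pushed in upright until its flange rests on the rim. Leave the flasks standing on the counter and do not knock over the flasks or the dropper bottles.

Things in the scene. Friction and masses are not known exactly. Their poses are not given: they have to be found in the camera images.
- rail: Fixed steel rail stand at the middle of the counter: a straight round bar, 12 mm diameter, axis 135 mm above the counter, 460 mm long, on a post at each end. Origin on the counter under the bar's middle; its y axis runs along the bar, its z axis up, its -x side faces the robot.
- rail_mid (a point): Middle of the bar, on its axis (135 mm up); the axes are those of rail. Usable bar: y from -210 to +210 mm.
- ring: Dark rubber ring on the bar, the mark for the caddy: 17 mm diameter, 10 mm wide along the bar, 110 to 165 mm from the middle towards the rail's +y end. It does not block anything: the caddy's hook slides over it. Origin at its centre on the bar's axis; axes as rail.
- caddy: Test-strip caddy, 136 mm tall, 180 g: grey tray 50 (x) by 70 (y) by 30 mm with two white vials (to 42 mm); metal stem at x -15 mm, bent at the top to a hook whose tip is on the +x side. Grip fin on top, 10 (x) by 40 (y) mm, z 110 to 136 mm. Origin at the underside centre, z up; at the start it stands, +x pointing away from the robot within 50 degrees.
- caddy_hook (a point): Apex of the inverted-V seat (40 degree slopes) under the hook's roof, 104 mm above the caddy's origin; hung, it lies 8 mm above the bar's axis. Hook inside: 25 mm wide (x -12 to +13), open below; its tip reaches 22 mm below the roof. The tray lies right under it, so the tip must pass sideways over the bar, towards the caddy's +x, then be lowered.
- rack: Fixed white stopper block 108 by 112 by 34 mm at the robot's right, with three holes 29 mm wide and 30 mm deep at (26,0), (-24,28) and (-24,-28) mm, a stopper in each at the start. Origin at the underside centre, z up; turned any way.
- chart1: Rigid white tent chart, colour patches, 115 mm tall, 110 g (2 or 3, all alike): two 4 mm panels, 64 mm long (y), spread from a narrow roof (underside 85 mm up) to 76 mm (x) at the foot, with steel foot strips; open below. Grip fin on top, 10 (x) by 50 (y) mm, z 89 to 115 mm. Origin mid-foot, y along the ridge, z up; symmetric under a half turn. None if absent.
- chart1_roof (a point): Centre of this chart's roof underside, a shallow inverted-V seat (apex line along y, 40 degree slopes), 85 mm above its origin; draped, it lies 8 mm above the bar's axis, the panels on either side.
- chart2: Rigid white tent chart, colour patches, 115 mm tall, 110 g (2 or 3, all alike): two 4 mm panels, 64 mm long (y), spread from a narrow roof (underside 85 mm up) to 76 mm (x) at the foot, with steel foot strips; open below. Grip fin on top, 10 (x) by 50 (y) mm, z 89 to 115 mm. Origin mid-foot, y along the ridge, z up; symmetric under a half turn. None if absent.
- chart2_roof (a point): Centre of this chart's roof underside, a shallow inverted-V seat (apex line along y, 40 degree slopes), 85 mm above its origin; draped, it lies 8 mm above the bar's axis, the panels on either side.
- chart3: Rigid white tent chart, colour patches, 115 mm tall, 110 g (2 or 3, all alike): two 4 mm panels, 64 mm long (y), spread from a narrow roof (underside 85 mm up) to 76 mm (x) at the foot, with steel foot strips; open below. Grip fin on top, 10 (x) by 50 (y) mm, z 89 to 115 mm. Origin mid-foot, y along the ridge, z up; symmetric under a half turn. None if absent.
- chart3_roof (a point): Centre of this chart's roof underside, a shallow inverted-V seat (apex line along y, 40 degree slopes), 85 mm above its origin; draped, it lies 8 mm above the bar's axis, the panels on either side.
- flask1: Conical glass flask (2 or 3, all alike), about 300 g, loose, 84 mm wide at the foot, 120 mm tall, with a 37 mm wide neck over the top 40 mm; the neck's bore is 29 mm, 40 mm deep. Origin at the underside centre, z up. None if absent.
- flask1_rim (a point): Centre of this flask's mouth, at rim height, 120 mm above its origin.
- flask2: Conical glass flask (2 or 3, all alike), about 300 g, loose, 84 mm wide at the foot, 120 mm tall, with a 37 mm wide neck over the top 40 mm; the neck's bore is 29 mm, 40 mm deep. Origin at the underside centre, z up. None if absent.
- flask2_rim (a point): Centre of this flask's mouth, at rim height, 120 mm above its origin.
- flask3: Conical glass flask (2 or 3, all alike), about 300 g, loose, 84 mm wide at the foot, 120 mm tall, with a 37 mm wide neck over the top 40 mm; the neck's bore is 29 mm, 40 mm deep. Origin at the underside centre, z up. None if absent.
- flask3_rim (a point): Centre of this flask's mouth, at rim height, 120 mm above its origin.
- stopper1: Dark rubber stopper (three alike), 58 mm tall, 40 g: tapered plug 17 mm wide at the foot, 26 mm at 26 mm up; flange 40 mm wide, z 26 to 32 mm; round grip 18 mm wide, z 32 to 58 mm. Origin at the foot's centre, z up. Seated, the flange is on the rim. Starts upright in a hole (29 mm wide) of a fixed white block 34 mm tall at the robot's right, origin 8 mm up.
- stopper2: Dark rubber stopper (three alike), 58 mm tall, 40 g: tapered plug 17 mm wide at the foot, 26 mm at 26 mm up; flange 40 mm wide, z 26 to 32 mm; round grip 18 mm wide, z 32 to 58 mm. Origin at the foot's centre, z up. Seated, the flange is on the rim. Starts upright in a hole (29 mm wide) of a fixed white block 34 mm tall at the robot's right, origin 8 mm up.
- stopper3: Dark rubber stopper (three alike), 58 mm tall, 40 g: tapered plug 17 mm wide at the foot, 26 mm at 26 mm up; flange 40 mm wide, z 26 to 32 mm; round grip 18 mm wide, z 32 to 58 mm. Origin at the foot's centre, z up. Seated, the flange is on the rim. Starts upright in a hole (29 mm wide) of a fixed white block 34 mm tall at the robot's right, origin 8 mm up.
- drops_a: White dropper bottle, 34 mm wide, 70 mm tall, loose, beyond the front row on the left; not part of the job. Origin at the underside centre, z up.
- drops_b: White dropper bottle, 34 mm wide, 70 mm tall, loose, near the rack; not part of the job. Origin at the underside centre, z up.

How it is judged:
By the outcome, as a careful person would: the job done as asked, in the order asked, and still so for the second after the job is handed in, with the robot touching nothing.
Of chart1, chart2, chart3 only 2 to 3 are there at a start; the rules pass over those that are not, and their reading is None.
Of flask1, flask2, flask3 only 2 to 3 are there at a start; the rules pass over those that are not, and their reading is None.
At some moment in a run one of chart1, chart2, chart3, caddy may be knocked a few centimetres aside while the robot is not near it.
It also fails if it takes over 210 s, if anything falls off the work surface, if the arm or the gripper's body presses on something with over 40 N, if the wrist force passes 120 N, or if a joint passes its speed limit or range.

ROBOT

A 6-joint arm with a two-finger parallel gripper is mounted at the origin on the work surface. World frame = base frame: x ahead of the robot, y to its left, z up, the work surface at z = 0. Lengths are in m, angles in rad, forces in N, time in s.
With the tool pointing down it reaches from about 0.325 to 0.875 m from the base axis. Payload 4.4 kg.
Tool frame: the origin (TCP) lies at the very end of the fingers, on their centre line; the grasp point (between the pads) lies 19 mm behind it; z points along the fingers, y is the line along which they close (so a half turn about z gives the same grasp; the last joint's range is limited). The gripper opens to 85 mm and grips with 20 to 120 N. Pads are 22 mm wide; open, the fingers measure 114 mm over their backs; the gripper's body (76 mm by 85 mm) begins 54 mm behind the grasp point. The pads swing forward as they close: fully open they stand 13 mm farther back than shut.
Start: joints at [-1.403, 0.207, 1.542, -0, 1.393, -0.15], TCP at [0.18, -0.546, 0.2] pointing down, gripper open.
Joint ranges: [-2.73, 2.73], [-0.86, 2.22], [0.23, 2.46], [-1.11, 4.25], [0.08, 2.63], [-2.82, 2.82]. Speed limits (rad/s): [2.79, 2.79, 3.14, 3.14, 3.14, 3.14].

INTERFACE

Orientations are given as a rotation vector (axis times angle).
In Python, from workcell import state, capture, calibration, job_done, find_in, regions_of, tip_of gives the robot as it stands.
- The arm moves only by the shell command python3 -m crank 'ROWS' [OPENING]. ROWS is JSON, a list of rows, each an object of numbers: "dx", "dy", "dz": the shift along the world's x, y, z as a fraction of full scale; "rx", "ry", "rz": the turn, a rotation vector about the world's x, y, z as a fraction of full scale. In form: [{"dx": .., "dy": .., "dz": .., "rx": .., "ry": .., "rz": ..}, ...]. A call has 1 to 20 rows; each row shifts and turns the commanded pose from where the row before left it; what a row does not reach is not made up. Full scale, the value 1, is 0.04 m for a shift and 6 degrees for a turn. A row lasts 1/12 s, in which the tool goes at most 41.7 mm and 7.16 degrees, less where a joint would pass 70% of its speed; a pose out of reach is approached as far as the arm can. A call with a number of a shift or a turn outside -1 to 1 is refused whole. A call with a gripper value outside its range is refused whole. OPENING is the closure, from -1 (fully open) to 1 (shut), set as the call begins (- or left out, the last holds). The fingers move at their own pace and stop on an object; the grip force is fixed at half the most. Time passes only in rows, so rows that do not move let the fingers close. It gives the time, the measured TCP pose, the force, the opening and the grip force at its end, in the units of the state.
- state(): the state, without advancing time (a new reading comes with each control period).
- capture(name): name is "scene" or "top" or "wrist"; returns the picture (480x640x3 uint8, red, green, blue); there is no depth.
- calibration(name): a dict with "fovy" (degrees; the focal length in pixels is half the picture's height over the tangent of half this angle, whatever the lens; pixels are square), "cx", "cy" (the principal point, pixels), "R" (3x3) and "t" (3): a world point X has camera coordinates R X + t; the wrist camera has in their place "T_tool_cam" (4x4, takes a point from camera to tool coordinates, whose origin is the TCP and whose axes are the flange's). Camera axes: x right, y down, z forward; pixel columns grow to the right and rows downward; lengths in m; the calibration is good to about 2 mm. The wrist camera is an equidistant fisheye: a pixel r from the principal point sees the ray r / f radians off the axis. A picture is of the moment at which its call begins: read the wrist's pose just before it. calibration takes no time and is no camera call.
- job_done(): hands the job in; it is judged then, once.
Trained networks look in the newest picture that a camera, given by its name, has taken for a name from the list of things; names that differ only in an ending like _2 or _b are one class to them, and where a whole thing is asked for, a point or a joint stands for the part that bears it (a point fixed in the world has none). Each returns a list of dicts, best first, with "p" (0 to 1); they miss things now and then, are a little off and sometimes report something else, mostly with a low value. They report only what shows in the picture. A call takes as long as a camera call.
- find_in(camera, thing): "box" ([left, top, right, bottom] in pixels, round what is visible of it).
- regions_of(camera, thing): "mask" (480x640 bool, what is visible of it) and "box" ([left, top, right, bottom] in pixels, round what is visible of it).
- tip_of(camera, thing): "pixel" ([row, column] in pixels: a listed point, or the origin of a listed thing).
The state is a dict: "time": time; "joint_positions": joint angles; "joint_vel": joint speeds; "joint_efforts": joint torques, N m; "ee_pos": TCP position; "tcp_rot": TCP orientation; "ft_force": force on the tool from outside, world axes, zero at the start; "wrist_torque": the same for the moment, N m; "opening": finger opening in m; "gripper_force": force on a finger pad.
Only numpy, scipy, OpenCV 4.12 (cv2) and the standard library are available. Lean on these libraries where they do the work, as an engineer would, in place of code of your own. Each camera call takes 0.05 s, during which the arm holds its last target. There are 200 camera calls.

## Working session

There is one attempt and no reset: what is moved stays moved. The work goes in short steps, Python scripts to look and compute and a shell command to move; the robot and the scene stay as the last step left them, time stands still between calls to the robot, and variables do not carry over. Pictures are saved under pics/ and viewed, at most 14 in all, crops included, and the job is handed in when it is done.

```bash
ls; mkdir -p pics; python3 - <<'E'
from workcell import *
import cv2
s=state(); print({k:(s[k]) for k in s})
for c in ("scene","top","wrist"):
    cv2.imwrite(f"pics/{c}0.png",capture(c)[:,:,::-1]); print(c,calibration(c))
E
```

```text
pics
{'time': 0.0, 'joint_positions': array([-1.40245542e+00,  2.07424766e-01,  1.54297220e+00,  4.35249205e-05,
        1.39349110e+00, -1.50488814e-01]), 'joint_vel': array([-0.00106433, -0.00031911,  0.00137147, -0.00119482, -0.00014297,
        0.00102431]), 'joint_efforts': array([-5.20544563e-04, -3.83031857e+01, -2.91597676e+01, -1.16625056e-04,
        1.05968263e-02, -5.24006268e-06]), 'ee_pos': array([ 0.18010572, -0.54518971,  0.19841448]), 'tcp_rot': array([-3.09949365e+00, -4.98321636e-01, -3.50712560e-05]), 'ft_force': array([-0.22396961,  0.12837428,  0.7251583 ]), 'wrist_torque': array([ 0.00607829, -0.03800247, -0.00195282]), 'gripper_force': 0.0, 'opening': 0.0857195289086094}
scene {'fovy': 47.06230224037084, 'cx': 323.27039752809014, 'cy': 238.5980808180894, 'R': array([[-0.84281746,  0.53819492, -0.00222727],
       [ 0.45650549,  0.71268699, -0.53261618],
       [-0.28506398, -0.44991497, -0.84635397]]), 't': array([ 0.45210293, -0.17046937,  1.29881394])}
top {'fovy': 52.2612395440421, 'cx': 322.09777043124956, 'cy': 231.28461050444483, 'R': array([[-0.01977201, -0.99930876, -0.03148139],
       [-0.9861468 ,  0.02467902, -0.16402877],
       [ 0.16469232,  0.02780209, -0.98595308]]), 't': array([-0.00117686,  0.54183984,  0.93503499])}
wrist {'fovy': 65.70646984690485, 'cx': 322.1554871542942, 'cy': 243.41410436316954, 'T_tool_cam': array([[ 1.41692581e-04, -9.55533759e-01, -2.94881696e-01,
         7.55248256e-02],
       [ 9.99999423e-01,  4.49505719e-04, -9.76070723e-04,
        -1.70449104e-04],
       [ 1.06521954e-03, -2.94881388e-01,  9.55533271e-01,
        -1.75234774e-01],
       [ 0.00000000e+00,  0.00000000e+00,  0.00000000e+00,
         1.00000000e+00]])}
```

View pics/top0.png

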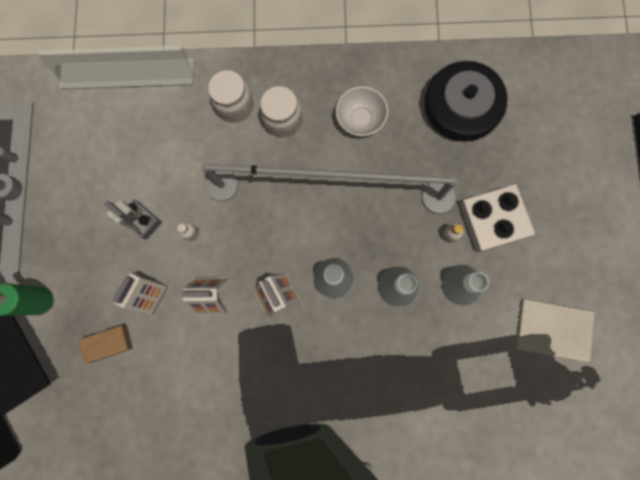

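View pics/scene0.png

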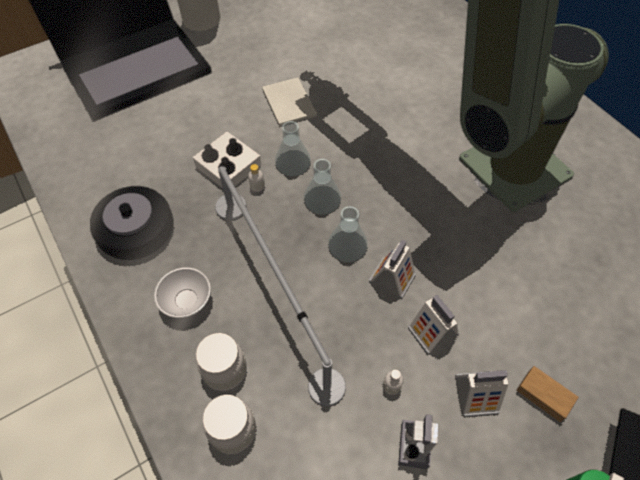

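```bash
cat > h.py <<'E'
from workcell import *
import numpy as np, cv2
from scipy.spatial.transform import Rotation as Rn
from scipy.optimize import least_squares
def cam(n, st=None):
    c=calibration(n); f=240/np.tan(np.radians(c['fovy'])/2)
    if n=='wrist':
        st=st or state(); T=np.eye(4); T[:3,:3]=Rn.from_rotvec(st['tcp_rot']).as_matrix(); T[:3,3]=st['ee_pos']
        W=T@c['T_tool_cam']; R=W[:3,:3].T; t=-R@W[:3,3]
    else: R,t=c['R'],c['t']
    return dict(R=R,t=t,f=f,cx=c['cx'],cy=c['cy'],fish=n=='wrist',C=-R.T@t)
def ray(c,u,v):
    x,y=(u-c['cx'])/c['f'],(v-c['cy'])/c['f']
    if c['fish']:
        r=np.hypot(x,y)+1e-12; d=np.array([np.sin(r)*x/r,np.sin(r)*y/r,np.cos(r)])
    else: d=np.array([x,y,1.])
    d=c['R'].T@d; return d/np.linalg.norm(d)
def proj(c,X):
    p=np.atleast_2d(X)@c['R'].T+c['t']
    if c['fish']:
        r=np.hypot(p[:,0],p[:,1])+1e-12; th=np.arctan2(r,p[:,2]); q=p[:,:2]/r[:,None]*th[:,None]
    else: q=p[:,:2]/p[:,2:]
    return q*c['f']+[c['cx'],c['cy']]
def atz(c,u,v,z):
    d=ray(c,u,v); return c['C']+d*(z-c['C'][2])/d[2]
def tri(obs):  # [(cam,u,v),...] -> point, rms miss (m)
    A=np.zeros((3,3)); b=np.zeros(3); L=[]
    for c,u,v in obs:
        d=ray(c,u,v); P=np.eye(3)-np.outer(d,d); A+=P; b+=P@c['C']; L.append((P,c['C']))
    X=np.linalg.solve(A,b); return X,max(np.linalg.norm(P@(X-C)) for P,C in L)
def pair(c1,l1,c2,l2,tol=.012,zr=(-.03,.25)):
    out=[]
    for a in l1:
        for b in l2:
            X,e=tri([(c1,a[1],a[0]),(c2,b[1],b[0])])
            if e<tol and zr[0]<X[2]<zr[1]: out.append((e,X,a,b))
    return sorted(out,key=lambda o:o[0])
E
python3 - <<'E'
from h import *
np.set_printoptions(precision=3,suppress=True)
ct,cs=cam('top'),cam('scene')
capture('top');capture('scene')
for th in ['rail','rail_mid','ring','caddy','caddy_hook','rack','chart1','chart1_roof','flask1','flask1_rim','stopper1','drops_a']:
    l=[[(p['pixel'],p['p']) for p in tip_of(c,th)] for c in('top','scene')]
    print(th,[[(round(float(a[0])),round(float(a[1])),round(float(p),2)) for a,p in k] for k in l])
    for e,X,a,b in pair(ct,[a for a,p in l[0] if p>.3],cs,[a for a,p in l[1] if p>.3]): print('   ',X,round(e*1000,1))
print(state()['time'])
E
```

```text
rail [[], [(287, 273, 0.75)]]
rail_mid [[(174, 326, 0.75)], [(254, 268, 0.61)]]
    [ 0.636 -0.026  0.136] 2.9
ring [[(280, 337, 0.61), (168, 253, 0.59)], [(213, 349, 0.73), (316, 303, 0.37)]]
    [0.649 0.111 0.134] 1.1
    [ 0.442 -0.043  0.097] 3.6
caddy [[(220, 140, 0.64)], [(447, 418, 0.68), (318, 301, 0.65)]]
    [ 0.582  0.377 -0.003] 1.4
caddy_hook [[(210, 120, 0.84)], [(432, 426, 0.82), (315, 302, 0.22)]]
    [0.582 0.374 0.1  ] 1.1
rack [[], []]
chart1 [[(295, 210, 0.95), (295, 281, 0.94), (293, 138, 0.69)], [(396, 477, 0.98), (279, 389, 0.97), (332, 431, 0.92)]]
    [ 0.42   0.077 -0.016] 0.7
    [ 0.423  0.221 -0.005] 2.5
    [0.432 0.368 0.004] 5.3
chart1_roof [[(294, 270, 0.61)], [(258, 397, 0.88)]]
    [0.419 0.086 0.084] 1.2
flask1 [[(286, 464, 0.91), (278, 336, 0.78)], [(248, 344, 0.74), (201, 321, 0.74), (163, 293, 0.73)]]
    [ 0.43  -0.303 -0.015] 0.2
    [ 0.454 -0.039 -0.021] 1.7
flask1_rim [[(273, 336, 0.58)], [(213, 350, 0.73)]]
    [ 0.451 -0.038  0.111] 1.2
stopper1 [[(233, 502, 0.9), (206, 505, 0.51)], [(177, 230, 0.75), (163, 213, 0.7), (156, 237, 0.58)]]
    [ 0.594 -0.397 -0.003] 0.2
    [ 0.536 -0.386 -0.006] 0.3
drops_a [[(232, 452, 0.65), (222, 139, 0.53), (220, 490, 0.52), (233, 191, 0.5)], [(186, 257, 0.89), (385, 390, 0.79), (259, 398, 0.67), (202, 322, 0.39)]]
    [ 0.54  -0.283 -0.007] 1.5
    [ 0.555  0.264 -0.003] 3.3
1.45
```

View pics/wrist0.png

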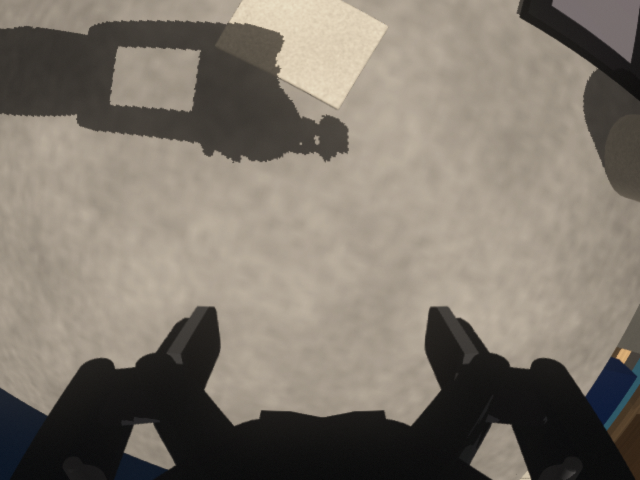

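```bash
cat >> h.py <<'E'
def box(x0,x1,y0,y1,z): return np.array([[x,y,z] for x in(x0,x1) for y in(y0,y1)])
CH=np.vstack([box(-.038,.038,-.032,.032,0),box(-.005,.005,-.025,.025,.115),box(-.008,.008,-.032,.032,.089)])
def pose(p): c,s=np.cos(p[2]),np.sin(p[2]); return np.array([[c,-s,0],[s,c,0],[0,0,1]]),np.array([p[0],p[1],0])
def sil(c,V,p,z=0):
    R,t=pose(p); q=proj(c,V@R.T+t+[0,0,z]); m=np.zeros((480*4,640*4),np.uint8)
    cv2.fillConvexPoly(m,cv2.convexHull(np.round(q*4+1.5).astype(np.int32)),1)
    return m
def fit(V,views,p0,z=0): # views [(cam,mask)] -> best x,y,yaw by overlap
    from scipy.optimize import minimize
    M=[(c,cv2.resize(m.astype(np.uint8),(2560,1920),interpolation=cv2.INTER_NEAREST)) for c,m in views]
    def cost(p):
        s=0
        for c,m in M:
            q=sil(c,V,p,z); s+=1-(q&m).sum()/max(1,(q|m).sum())
        return s/len(M)
    best=None
    for a in np.radians(np.arange(-90,90,30)):
        r=minimize(cost,[p0[0],p0[1],p0[2]+a],method='Nelder-Mead',options=dict(maxfev=70,initial_simplex=np.array([p0[0],p0[1],p0[2]+a])+np.array([[0,0,0],[.012,0,0],[0,.012,0],[0,0,.25]])))
        if best is None or r.fun<best.fun: best=r
    return best.x,best.fun
E
cat > look.py <<'E'
from h import *
np.set_printoptions(precision=3,suppress=True)
import sys
C={n:cam(n) for n in('top','scene')}
for n in C: capture(n)
def charts():
    T={n:[p for p in regions_of(n,'chart1') if p['p']>.3] for n in C}
    g=lambda k,m: atz(C[k],m['mask'].nonzero()[1].mean(),m['mask'].nonzero()[0].mean(),.045)
    out=[]
    for a in T['top']:
        A=g('top',a['mask'] if 0 else a); b=min(T['scene'],key=lambda b:np.linalg.norm(g('scene',b)-A),default=None)
        v=[(C['top'],a['mask'])]
        if b is not None and np.linalg.norm(g('scene',b)-A)<.04: v.append((C['scene'],b['mask']))
        x,e=fit(CH,v,[A[0],A[1],0]); out.append((x,e)); print('chart',x[:2],'yaw',round(np.degrees(x[2]),1),'cost',round(e,2),len(v))
    return out
if __name__=='__main__':
    charts()
    for n in C:
        r=regions_of(n,'rail')[:1]
        for p in r:
            v,u=p['mask'].nonzero(); P=np.array([atz(C[n],a,b,.135)[:2] for a,b in zip(u,v)])
            l=cv2.fitLine(P.astype(np.float32),cv2.DIST_HUBER,0,.003,.001).ravel()
            n_=np.array([-l[1],l[0]]); k=abs((P-l[2:])@n_)<.008; l=cv2.fitLine(P[k].astype(np.float32),cv2.DIST_HUBER,0,.002,.001).ravel()
            s=(P[k]-l[2:])@l[:2]; print('rail',n,p['p'],'yaw',np.degrees(np.arctan2(l[1],l[0]))-90,'ends',l[2:]+l[:2]*s.min(),l[2:]+l[:2]*s.max())
    for th in('ring','caddy_hook','caddy'):
        L={n:[p['pixel'] for p in tip_of(n,th) if p['p']>.3] for n in C}
        for e,X,a,b in pair(C['top'],L['top'],C['scene'],L['scene']): print(th,X,round(e*1000,1))
    print(state()['time'])
E
python3 look.py
```

```text
chart [0.418 0.082] yaw -64.2 cost 0.17 2
chart [0.422 0.22 ] yaw -0.9 cost 0.15 2
chart [0.431 0.36 ] yaw 62.5 cost 0.16 2
chart [ 0.589 -0.374] yaw -62.9 cost 0.78 1
rail top 0.74 yaw -4.1088715 ends [ 0.613 -0.265] [0.647 0.207]
rail scene 0.56 yaw -6.1236343 ends [ 0.616 -0.262] [0.673 0.267]
ring [0.648 0.107 0.125] 0.4
caddy_hook [0.58  0.379 0.098] 0.9
caddy [ 0.579  0.379 -0.015] 2.1
2.05
```

```bash
A='[{"dz":1},{"dz":1},{"dz":1},{"dz":1}]'
python3 -m crank '[{"dz":1},{"dz":1},{"dz":1},{"dz":1}]'
python3 -m crank '[{"dx":0.52,"dy":0.69,"rz":0.56},{"dx":0.52,"dy":0.69,"rz":0.56},{"dx":0.52,"dy":0.69,"rz":0.56},{"dx":0.52,"dy":0.69,"rz":0.56},{"dx":0.52,"dy":0.69,"rz":0.56},{"dx":0.52,"dy":0.69,"rz":0.56},{"dx":0.52,"dy":0.69,"rz":0.56},{"dx":0.52,"dy":0.69,"rz":0.56},{"dx":0.52,"dy":0.69,"rz":0.56},{"dx":0.52,"dy":0.69,"rz":0.56},{"dx":0.52,"dy":0.69,"rz":0.56},{"dx":0.52,"dy":0.69,"rz":0.56},{"dx":0.52,"dy":0.69,"rz":0.56},{"dx":0.52,"dy":0.69,"rz":0.56},{"dx":0.52,"dy":0.69,"rz":0.56},{"dx":0.52,"dy":0.69,"rz":0.56},{"dx":0.52,"dy":0.69,"rz":0.56},{"dx":0.52,"dy":0.69,"rz":0.56},{"dx":0.52,"dy":0.69,"rz":0.56},{"dx":0.52,"dy":0.69,"rz":0.56}]'
python3 -m crank '[{},{}]'
cat > wl.py <<'E'
from h import *
import pickle,sys
st=state(); im=capture('wrist'); c=cam('wrist',st)
cv2.imwrite(f'pics/{sys.argv[1]}.png',im[:,:,::-1]); out={}
for th in sys.argv[2:]:
    out[th]=[(q['pixel'],q['p']) for q in tip_of('wrist',th)]
    print(th,[(np.round(a).astype(int).tolist(),round(float(p),2)) for a,p in out[th]])
for th in ('rail','chart1','caddy'):
    if th in sys.argv[2:]: out['m_'+th]=[(q['mask'],q['p']) for q in regions_of('wrist',th)]
pickle.dump((c,out),open(f'pics/{sys.argv[1]}.pkl','wb'))
print(st['ee_pos'],st['tcp_rot'],st['time'])
E
python3 wl.py w1 rail rail_mid ring
```

```text
rail []
rail_mid []
ring []
[ 0.18019781 -0.5460462   0.19958562] [-3.10176637e+00 -4.98643610e-01  3.61452109e-05] 2.05invalid input at $[0]: expected keys dx, dy, dz, rx, ry, rz
invalid input at $[0]: expected keys dx, dy, dz, rx, ry, rz
invalid input at $[0]: expected keys dx, dy, dz, rx, ry, rz
```

```bash

python3 -m crank '[{"dx":0,"dy":0,"dz":1,"rx":0,"ry":0,"rz":0},{"dx":0,"dy":0,"dz":1,"rx":0,"ry":0,"rz":0},{"dx":0,"dy":0,"dz":1,"rx":0,"ry":0,"rz":0},{"dx":0,"dy":0,"dz":1,"rx":0,"ry":0,"rz":0}]'
python3 -m crank '[{"dx":0.52,"dy":0.69,"dz":0,"rx":0,"ry":0,"rz":0.56},{"dx":0.52,"dy":0.69,"dz":0,"rx":0,"ry":0,"rz":0.56},{"dx":0.52,"dy":0.69,"dz":0,"rx":0,"ry":0,"rz":0.56},{"dx":0.52,"dy":0.69,"dz":0,"rx":0,"ry":0,"rz":0.56},{"dx":0.52,"dy":0.69,"dz":0,"rx":0,"ry":0,"rz":0.56},{"dx":0.52,"dy":0.69,"dz":0,"rx":0,"ry":0,"rz":0.56},{"dx":0.52,"dy":0.69,"dz":0,"rx":0,"ry":0,"rz":0.56},{"dx":0.52,"dy":0.69,"dz":0,"rx":0,"ry":0,"rz":0.56},{"dx":0.52,"dy":0.69,"dz":0,"rx":0,"ry":0,"rz":0.56},{"dx":0.52,"dy":0.69,"dz":0,"rx":0,"ry":0,"rz":0.56},{"dx":0.52,"dy":0.69,"dz":0,"rx":0,"ry":0,"rz":0.56},{"dx":0.52,"dy":0.69,"dz":0,"rx":0,"ry":0,"rz":0.56},{"dx":0.52,"dy":0.69,"dz":0,"rx":0,"ry":0,"rz":0.56},{"dx":0.52,"dy":0.69,"dz":0,"rx":0,"ry":0,"rz":0.56},{"dx":0.52,"dy":0.69,"dz":0,"rx":0,"ry":0,"rz":0.56},{"dx":0.52,"dy":0.69,"dz":0,"rx":0,"ry":0,"rz":0.56},{"dx":0.52,"dy":0.69,"dz":0,"rx":0,"ry":0,"rz":0.56},{"dx":0.52,"dy":0.69,"dz":0,"rx":0,"ry":0,"rz":0.56},{"dx":0.52,"dy":0.69,"dz":0,"rx":0,"ry":0,"rz":0.56},{"dx":0.52,"dy":0.69,"dz":0,"rx":0,"ry":0,"rz":0.56}]'
python3 -m crank '[{"dx":0,"dy":0,"dz":0,"rx":0,"ry":0,"rz":0},{"dx":0,"dy":0,"dz":0,"rx":0,"ry":0,"rz":0}]'
python3 wl.py w1 rail rail_mid ring
```

```text
time: 2.63
ee_pos: [0.1802, -0.5456, 0.3612]
tcp_rot: [-3.101, -0.499, -0.0]
ft_force: [0.1, -0.8, 0.1]
opening: 0.085
gripper_force: 0.0
time: 4.3
ee_pos: [0.597, 0.0076, 0.3596]
tcp_rot: [2.304, 2.135, 0.0]
ft_force: [0.6, -0.6, 0.1]
opening: 0.0852
gripper_force: 0.0
time: 4.47
ee_pos: [0.5965, 0.0074, 0.3587]
tcp_rot: [-2.304, -2.134, 0.002]
ft_force: [0.0, -0.3, -0.6]
opening: 0.0853
gripper_force: 0.0
rail [([410, 227], 0.39)]
rail_mid [([229, 361], 0.7)]
ring [([106, 362], 0.62), ([204, 354], 0.62)]
[0.59653453 0.00740621 0.35871784] [-2.30407545e+00 -2.13419033e+00  1.97403457e-03] 4.4667
```

```bash

python3 -m crank '[{"dx":-0.15,"dy":0.9,"dz":0,"rx":0,"ry":0,"rz":0},{"dx":-0.15,"dy":0.9,"dz":0,"rx":0,"ry":0,"rz":0},{"dx":-0.15,"dy":0.9,"dz":0,"rx":0,"ry":0,"rz":0},{"dx":-0.15,"dy":0.9,"dz":0,"rx":0,"ry":0,"rz":0},{"dx":-0.15,"dy":0.9,"dz":0,"rx":0,"ry":0,"rz":0},{"dx":-0.15,"dy":0.9,"dz":0,"rx":0,"ry":0,"rz":0},{"dx":-0.15,"dy":0.9,"dz":0,"rx":0,"ry":0,"rz":0},{"dx":0,"dy":0,"dz":0,"rx":0,"ry":0,"rz":0}]'
python3 wl.py w2 caddy caddy_hook
python3 -m crank '[{"dx":0.2,"dy":0.9,"dz":0,"rx":0,"ry":0,"rz":0},{"dx":0.2,"dy":0.9,"dz":0,"rx":0,"ry":0,"rz":0},{"dx":0,"dy":0,"dz":0,"rx":0,"ry":0,"rz":0}]'
python3 wl.py w3 caddy caddy_hook
python3 - <<'E'
from h import *
import pickle
I=[cv2.imread(f'pics/w{i}.png') for i in(1,2)]
cv2.imwrite('pics/v12.png',np.hstack([cv2.resize(i,(400,300)) for i in I]))
(c2,o2),(c3,o3)=[pickle.load(open(f'pics/w{i}.pkl','rb')) for i in(2,3)]
for th in('caddy','caddy_hook'): 
  for a in pair(c2,[x[0] for x in o2[th]],c3,[x[0] for x in o3[th]],.02): print(th,a)
E
```

```text
time: 5.38
ee_pos: [0.5523, 0.2631, 0.3599]
tcp_rot: [-2.299, -2.136, -0.003]
ft_force: [0.2, -0.2, 0.5]
opening: 0.0853
gripper_force: 0.0
caddy [([105, 340], 0.69)]
caddy_hook [([184, 323], 0.65)]
[0.55225229 0.26306466 0.35992106] [-2.29927527 -2.13646383 -0.00348413] 5.3833
time: 5.83
ee_pos: [0.571, 0.3328, 0.3578]
tcp_rot: [-2.304, -2.131, -0.001]
ft_force: [-0.9, -1.6, -0.3]
opening: 0.0854
gripper_force: 0.0
caddy [([154, 332], 0.73), ([266, 235], 0.62)]
caddy_hook [([163, 327], 0.64)]
[0.57101564 0.33276384 0.35780619] [-2.30398297e+00 -2.13149156e+00 -6.77195212e-04] 5.8333
caddy (np.float64(0.0015564815433010463), array([ 0.58725423,  0.37718737, -0.00517632]), [105.3, 339.8], [153.9, 332.5])
```

View pics/v12.png

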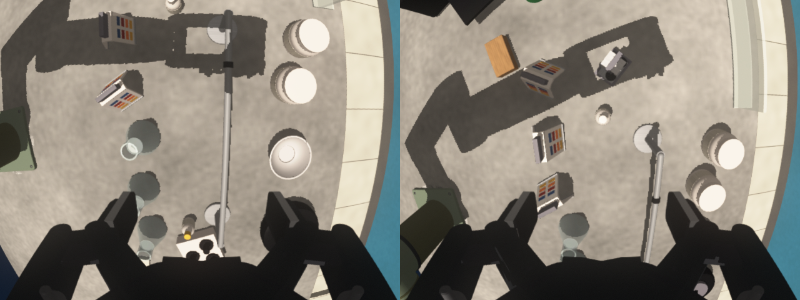

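View pics/w3.png

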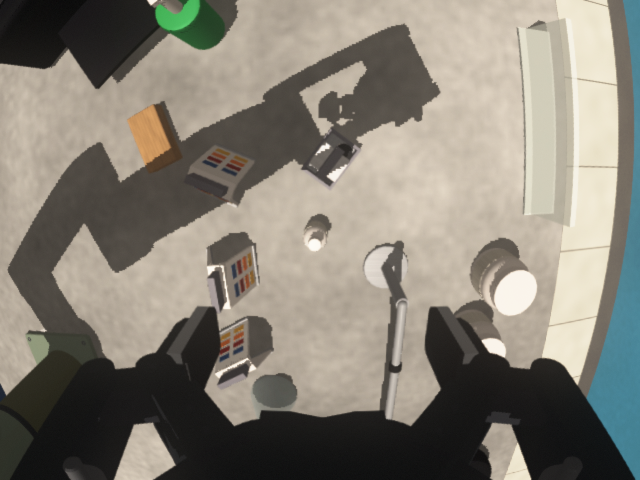

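```bash
python3 - <<'E'
import cv2
i=cv2.imread('pics/w3.png')[110:210,280:400]
t=cv2.imread('pics/top0.png')[190:250,95:170]
import numpy as np
a=cv2.resize(i,(480,400),interpolation=cv2.INTER_CUBIC); b=cv2.resize(t,(300,240),interpolation=cv2.INTER_CUBIC)
o=np.zeros((400,780,3),np.uint8);o[:,:480]=a;o[:240,480:]=b
cv2.imwrite('pics/v3.png',o)
E
```

```text
(no output)
```

View pics/v3.png

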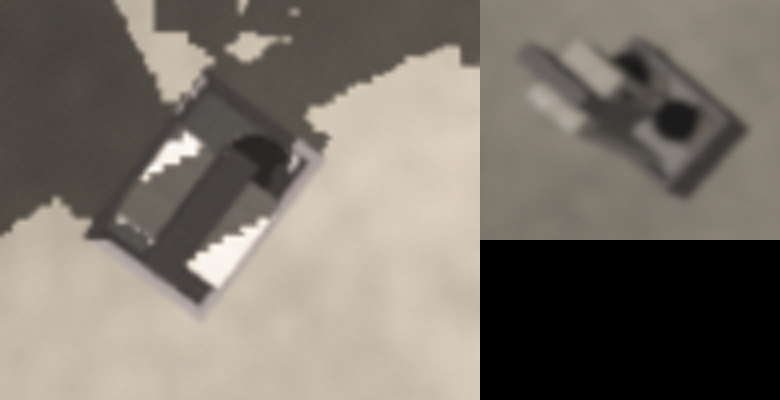

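```bash
python3 - <<'E'
from h import *
import pickle
np.set_printoptions(precision=4,suppress=True)
c1,o1=pickle.load(open('pics/w1.pkl','rb')); c3,o3=pickle.load(open('pics/w3.pkl','rb'))
K=[atz(c3,280+x/4,110+y/4,.03)[:2] for x,y in((205,85),(95,235),(200,315),(320,155))]
for i in range(4):
    d=K[i]-K[i-1]; print(np.linalg.norm(d),np.degrees(np.arctan2(d[1],d[0])))
print(np.mean(K,0))
for a in ([229,361],[106,362]): print(atz(c1,a[1],a[0],.135))
m,p=o1['m_rail'][0]; v,u=m.nonzero(); P=np.array([atz(c1,a,b,.135)[:2] for a,b in zip(u,v)])
l=cv2.fitLine(P.astype(np.float32),cv2.DIST_HUBER,0,.003,.001).ravel()
n_=np.array([-l[1],l[0]])
for k in range(3):
    K=abs((P-l[2:])@n_)<.009; l=cv2.fitLine(P[K].astype(np.float32),cv2.DIST_HUBER,0,.002,.001).ravel(); n_=np.array([-l[1],l[0]])
s=(P[K]-l[2:])@l[:2]; print(p,np.degrees(np.arctan2(l[1],l[0]))%180-90,l[2:]+l[:2]*s.min(),l[2:]+l[:2]*s.max(), K.mean())
E
```

```text
0.04522285864748355 144.55148320303007
0.06291595264932826 -130.48815854514217
0.04501581245169083 -42.19855755955314
0.06823218994814373 49.467942549033275
[0.5858 0.3716]
[ 0.6371 -0.0262  0.135 ]
[0.6462 0.1084 0.135 ]
0.8 -4.958893 [ 0.6169 -0.2605] [0.6576 0.2094] 0.6946341463414634
```

```bash

python3 -m crank '[{"dx":0.05,"dy":0.18,"dz":-0.8,"rx":0,"ry":0,"rz":-1},{"dx":0.05,"dy":0.18,"dz":-0.8,"rx":0,"ry":0,"rz":-1},{"dx":0.05,"dy":0.18,"dz":-0.8,"rx":0,"ry":0,"rz":-1},{"dx":0.05,"dy":0.18,"dz":-0.8,"rx":0,"ry":0,"rz":-1},{"dx":0.05,"dy":0.18,"dz":-0.8,"rx":0,"ry":0,"rz":-1},{"dx":0.05,"dy":0.18,"dz":-0.8,"rx":0,"ry":0,"rz":-1},{"dx":0,"dy":0,"dz":0,"rx":0,"ry":0,"rz":0},{"dx":0,"dy":0,"dz":0,"rx":0,"ry":0,"rz":0}]'
python3 wl.py w4 caddy caddy_hook
```

```text
time: 6.7
ee_pos: [0.581, 0.3709, 0.1657]
tcp_rot: [2.852, 1.316, -0.008]
ft_force: [-0.2, -0.1, 0.3]
opening: 0.0855
gripper_force: 0.0
caddy [([209, 323], 0.68), ([394, 304], 0.67), ([310, 225], 0.27)]
caddy_hook [([243, 322], 0.69)]
[0.58102228 0.37092995 0.16567109] [ 2.85211837  1.31585347 -0.00840476] 6.7
```

View pics/w4.png

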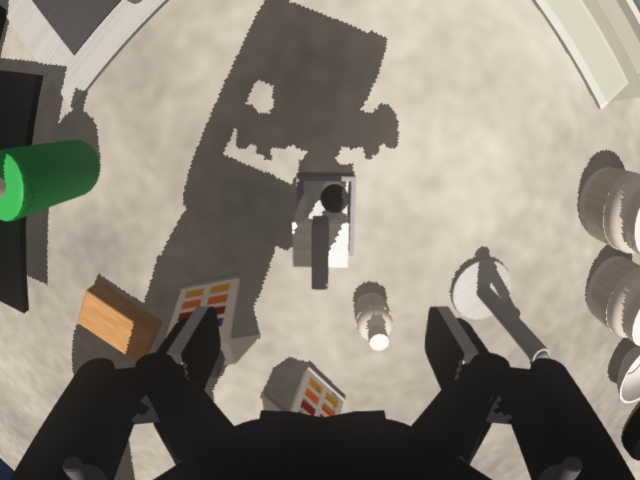

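```bash
python3 - <<'E'
from h import *
c=cam('wrist')
print([atz(c,320,v,.136) for v in(217,288)],proj(c,state()['ee_pos']))
E
```

```text
[array([0.60086185, 0.39453565, 0.136     ]), array([0.57159443, 0.36040787, 0.136     ])] [[322.50900175 283.71766123]]
```

```bash

python3 -m crank '[{"dx":0.06,"dy":0.08,"dz":-0.65,"rx":0,"ry":0,"rz":0},{"dx":0.06,"dy":0.08,"dz":-0.64,"rx":0,"ry":0,"rz":0},{"dx":0,"dy":0,"dz":0,"rx":0,"ry":0,"rz":0}]'
python3 -m crank '[{"dx":0,"dy":0,"dz":0,"rx":0,"ry":0,"rz":0},{"dx":0,"dy":0,"dz":0,"rx":0,"ry":0,"rz":0},{"dx":0,"dy":0,"dz":0,"rx":0,"ry":0,"rz":0},{"dx":0,"dy":0,"dz":0,"rx":0,"ry":0,"rz":0},{"dx":0,"dy":0,"dz":0,"rx":0,"ry":0,"rz":0},{"dx":0,"dy":0,"dz":0,"rx":0,"ry":0,"rz":0},{"dx":0,"dy":0,"dz":0,"rx":0,"ry":0,"rz":0},{"dx":0,"dy":0,"dz":0,"rx":0,"ry":0,"rz":0},{"dx":0,"dy":0,"dz":0,"rx":0,"ry":0,"rz":0},{"dx":0,"dy":0,"dz":0,"rx":0,"ry":0,"rz":0}]' 1
```

```text
time: 7.15
ee_pos: [0.5851, 0.3784, 0.1128]
tcp_rot: [2.853, 1.315, -0.009]
ft_force: [-1.1, -0.9, -1.3]
opening: 0.0855
gripper_force: 0.0
time: 7.98
ee_pos: [0.5869, 0.3795, 0.1159]
tcp_rot: [2.853, 1.314, -0.0]
ft_force: [1.1, 0.3, 0.1]
opening: 0.0002
gripper_force: 0.0
```

```bash
python3 wl.py w5 caddy; python3 - <<'E'
import cv2,numpy as np
from h import *
w=cv2.imread('pics/w5.png')
s=capture('scene')[:,:,::-1]; t=capture('top')[:,:,::-1]
o=np.zeros((480,800,3),np.uint8); o[:300,:400]=cv2.resize(w,(400,300)); o[:300,400:]=cv2.resize(s[330:480,340:540],(400,300),interpolation=cv2.INTER_CUBIC)
o[300:,:400]=cv2.resize(t[180:270,60:260],(400,180)); cv2.imwrite('pics/v4.png',o)
E
```

```text
caddy [([235, 329], 0.72)]
[0.58693199 0.37952978 0.11585354] [ 2.85337315e+00  1.31444134e+00 -3.94392297e-04] 7.9833
```

View pics/v4.png

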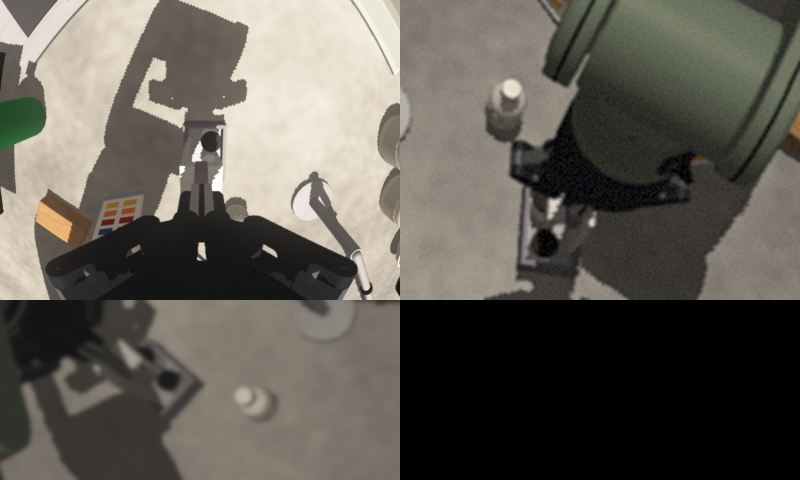

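```bash
python3 - <<'E'
import cv2,numpy as np
w=cv2.imread('pics/w5.png')[180:340,230:430]
cv2.imwrite('pics/v5.png',cv2.resize(w,(750,600),interpolation=cv2.INTER_CUBIC))
from h import *
c=cam('wrist'); e=state()['ee_pos']; R=Rn.from_rotvec(state()['tcp_rot']).as_matrix()
for o in ([0,0,0],[.011,0,0],[-.011,0,0],[.02,0,0],[.03,0,0],[0,0,-.019]): print(o,((proj(c,e+R@np.array(o))[0]-[230,180])*3.75).round())
E
```

```text
[0, 0, 0] [347. 389.]
[0.011, 0, 0] [347. 313.]
[-0.011, 0, 0] [347. 461.]
[0.02, 0, 0] [347. 249.]
[0.03, 0, 0] [347. 176.]
[0, 0, -0.019] [347. 449.]
```

View pics/v5.png

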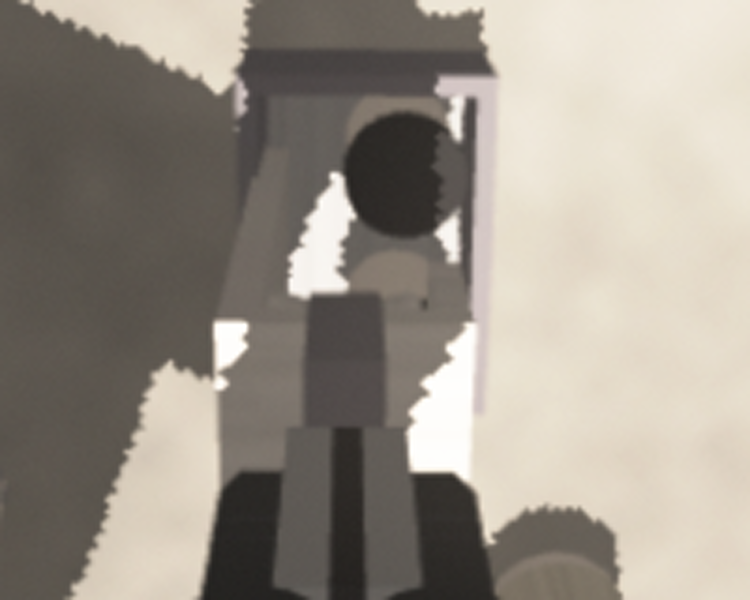

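```bash

python3 -m crank '[{"dx":0,"dy":0,"dz":0,"rx":0,"ry":0,"rz":0},{"dx":0,"dy":0,"dz":0,"rx":0,"ry":0,"rz":0},{"dx":0,"dy":0,"dz":0,"rx":0,"ry":0,"rz":0},{"dx":0,"dy":0,"dz":0,"rx":0,"ry":0,"rz":0},{"dx":0,"dy":0,"dz":0,"rx":0,"ry":0,"rz":0},{"dx":0,"dy":0,"dz":0,"rx":0,"ry":0,"rz":0},{"dx":0,"dy":0,"dz":0,"rx":0,"ry":0,"rz":0}]' -1
python3 -m crank '[{"dx":-0.04,"dy":-0.04,"dz":-0.2,"rx":0,"ry":0,"rz":0},{"dx":-0.04,"dy":-0.04,"dz":-0.2,"rx":0,"ry":0,"rz":0},{"dx":-0.04,"dy":-0.04,"dz":-0.22,"rx":0,"ry":0,"rz":0},{"dx":0,"dy":0,"dz":0,"rx":0,"ry":0,"rz":0}]'
python3 -m crank '[{"dx":0,"dy":0,"dz":0,"rx":0,"ry":0,"rz":0},{"dx":0,"dy":0,"dz":0,"rx":0,"ry":0,"rz":0},{"dx":0,"dy":0,"dz":0,"rx":0,"ry":0,"rz":0},{"dx":0,"dy":0,"dz":0,"rx":0,"ry":0,"rz":0},{"dx":0,"dy":0,"dz":0,"rx":0,"ry":0,"rz":0},{"dx":0,"dy":0,"dz":0,"rx":0,"ry":0,"rz":0},{"dx":0,"dy":0,"dz":0,"rx":0,"ry":0,"rz":0},{"dx":0,"dy":0,"dz":0,"rx":0,"ry":0,"rz":0},{"dx":0,"dy":0,"dz":0,"rx":0,"ry":0,"rz":0}]' 1
```

```text
time: 8.82
ee_pos: [0.587, 0.3796, 0.116]
tcp_rot: [-2.853, -1.314, 0.0]
ft_force: [0.1, -0.2, 0.5]
opening: 0.0834
gripper_force: 0.0
time: 9.15
ee_pos: [0.5796, 0.3733, 0.0874]
tcp_rot: [2.853, 1.314, -0.01]
ft_force: [-0.3, -0.6, -0.2]
opening: 0.085
gripper_force: 0.0
time: 9.9
ee_pos: [0.5828, 0.3751, 0.0918]
tcp_rot: [-2.853, -1.314, -0.002]
ft_force: [0.6, 0.6, 1.6]
opening: 0.0081
gripper_force: 62.7
```

```bash

python3 -m crank '[{"dx":0,"dy":0,"dz":0.3,"rx":0,"ry":0,"rz":0},{"dx":0,"dy":0,"dz":0.7,"rx":0,"ry":0,"rz":0},{"dx":0,"dy":0,"dz":0.7,"rx":0,"ry":0,"rz":0},{"dx":0,"dy":0,"dz":0.7,"rx":0,"ry":0,"rz":0},{"dx":0,"dy":0,"dz":0.1,"rx":0,"ry":0,"rz":0}]'
python3 -m crank '[{"dx":-0.03,"dy":-0.7,"dz":0,"rx":0,"ry":0,"rz":0.425},{"dx":-0.03,"dy":-0.7,"dz":0,"rx":0,"ry":0,"rz":0.425},{"dx":-0.03,"dy":-0.7,"dz":0,"rx":0,"ry":0,"rz":0.425},{"dx":-0.03,"dy":-0.7,"dz":0,"rx":0,"ry":0,"rz":0.425},{"dx":-0.03,"dy":-0.7,"dz":0,"rx":0,"ry":0,"rz":0.425},{"dx":-0.03,"dy":-0.7,"dz":0,"rx":0,"ry":0,"rz":0.425},{"dx":-0.03,"dy":-0.7,"dz":0,"rx":0,"ry":0,"rz":0.425},{"dx":-0.03,"dy":-0.7,"dz":0,"rx":0,"ry":0,"rz":0.425},{"dx":-0.03,"dy":-0.7,"dz":0,"rx":0,"ry":0,"rz":0.425},{"dx":-0.03,"dy":-0.7,"dz":0,"rx":0,"ry":0,"rz":0.425},{"dx":-0.03,"dy":-0.7,"dz":0,"rx":0,"ry":0,"rz":0.425},{"dx":-0.03,"dy":-0.7,"dz":0,"rx":0,"ry":0,"rz":0.425},{"dx":-0.03,"dy":-0.7,"dz":0,"rx":0,"ry":0,"rz":0.425},{"dx":-0.03,"dy":-0.7,"dz":0,"rx":0,"ry":0,"rz":0.425},{"dx":0,"dy":0,"dz":0,"rx":0,"ry":0,"rz":0},{"dx":0,"dy":0,"dz":0,"rx":0,"ry":0,"rz":0}]'
python3 wl.py w6 caddy_hook ring
python3 - <<'E'
import cv2,numpy as np
from h import *
w=cv2.imread('pics/w6.png')
s=capture('scene')[:,:,::-1]; t=capture('top')[:,:,::-1]
o=np.zeros((300,800,3),np.uint8); o[:,:400]=cv2.resize(w,(400,300)); o[:,400:]=cv2.resize(s[130:330,180:447],(400,300),interpolation=cv2.INTER_CUBIC)
cv2.imwrite('pics/v6.png',o)
E
```

```text
time: 10.32
ee_pos: [0.5852, 0.3763, 0.1984]
tcp_rot: [-2.853, -1.314, -0.017]
ft_force: [1.5, 0.9, -0.4]
opening: 0.0081
gripper_force: 62.3
time: 11.65
ee_pos: [0.5643, -0.0185, 0.1898]
tcp_rot: [-2.315, -2.12, 0.002]
ft_force: [-0.6, 0.3, -2.6]
opening: 0.0081
gripper_force: 62.2
caddy_hook [([298, 324], 0.92)]
ring [([44, 439], 0.92), ([276, 174], 0.36)]
[ 0.56429414 -0.01848229  0.18977203] [-2.31508388e+00 -2.12022882e+00  2.15242853e-03] 11.65
```

View pics/v6.png

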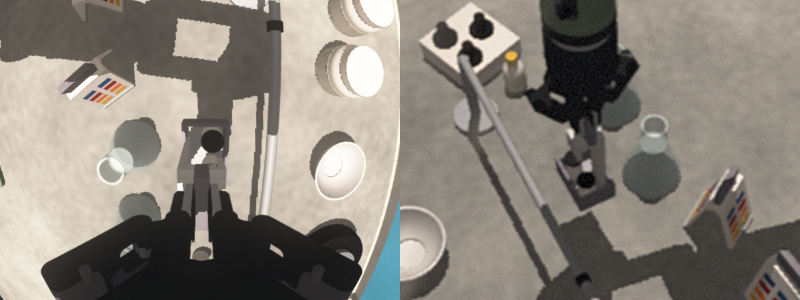

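```bash
python3 -m crank '[{"dx":0,"dy":0,"dz":-0.7,"rx":0,"ry":0,"rz":0},{"dx":0,"dy":0,"dz":0,"rx":0,"ry":0,"rz":0},{"dx":0,"dy":0,"dz":0,"rx":0,"ry":0,"rz":0}]'
python3 - <<'E'
from h import *
import pickle
c,o=pickle.load(open('pics/w6.pkl','rb'))
print(atz(c,324,298,.202),atz(c,439,44,.135))
for k in range(3): capture('top'); print(state()['ee_pos'])
L={n:[p['pixel'] for p in (capture(n),tip_of(n,'caddy_hook'))[1] if p['p']>.3] for n in('top','scene')}
for e,X,a,b in pair(cam('top'),L['top'],cam('scene'),L['scene']): print(X,round(e*1000,1))
E
```

```text
time: 12.15
ee_pos: [0.5633, -0.016, 0.1612]
tcp_rot: [-2.308, -2.124, 0.005]
ft_force: [0.3, -0.7, -3.1]
opening: 0.008
gripper_force: 62.2
[ 0.56508295 -0.02080512  0.202     ] [0.64902803 0.11020627 0.135     ]
[ 0.5647003  -0.016408    0.16270214]
[ 0.56564688 -0.01674508  0.16369926]
[ 0.56612915 -0.01695049  0.16426544]
```

```bash
python3 -m crank '[{"dx":0.45,"dy":-0.04,"dz":0,"rx":0,"ry":0,"rz":0},{"dx":0.45,"dy":-0.04,"dz":0,"rx":0,"ry":0,"rz":0},{"dx":0.45,"dy":-0.04,"dz":0,"rx":0,"ry":0,"rz":0},{"dx":0.45,"dy":-0.04,"dz":0,"rx":0,"ry":0,"rz":0},{"dx":0,"dy":0,"dz":0,"rx":0,"ry":0,"rz":0},{"dx":0,"dy":0,"dz":0,"rx":0,"ry":0,"rz":0},{"dx":0,"dy":0,"dz":0,"rx":0,"ry":0,"rz":0}]'
python3 wl.py w7 caddy_hook ring
python3 - <<'E'
from h import *
import pickle
c,o=pickle.load(open('pics/w7.pkl','rb'))
for th in o:
  for a,p in o[th]: print(th,atz(c,a[1],a[0],.176 if 'h' in th else .135))
w=cv2.imread('pics/w7.png')
s=capture('scene')[:,:,::-1]
o=np.zeros((300,800,3),np.uint8); o[:,:400]=cv2.resize(w,(400,300)); o[:,400:]=cv2.resize(s[150:300,180:380],(400,300),interpolation=cv2.INTER_CUBIC)
cv2.imwrite('pics/v7.png',o); print(state()['ee_pos'])
E
```

```text
time: 13.08
ee_pos: [0.6369, -0.0236, 0.163]
tcp_rot: [-2.313, -2.125, 0.001]
ft_force: [0.2, 0.0, -2.0]
opening: 0.0081
gripper_force: 62.2
caddy_hook []
ring [([26, 326], 0.91)]
[ 0.63688411 -0.02358795  0.16304838] [-2.31262730e+00 -2.12514469e+00  1.01090277e-03] 13.0833
ring [0.6506734  0.11137732 0.135     ]
[ 0.6367808  -0.02352364  0.16329415]
```

View pics/v7.png

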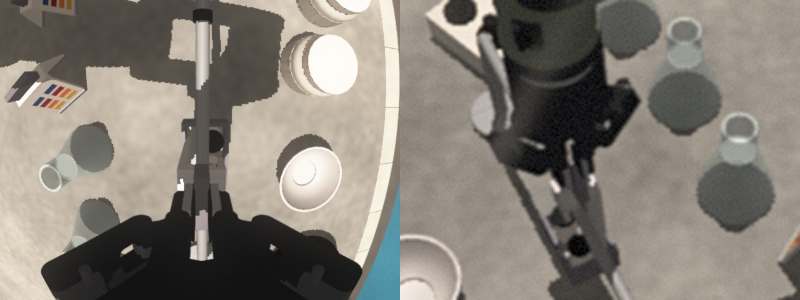

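```bash
python3 -m crank '[{"dx":0,"dy":0,"dz":-0.2,"rx":0,"ry":0,"rz":0},{"dx":0,"dy":0,"dz":-0.2,"rx":0,"ry":0,"rz":0},{"dx":0,"dy":0,"dz":-0.2,"rx":0,"ry":0,"rz":0},{"dx":0,"dy":0,"dz":-0.1,"rx":0,"ry":0,"rz":0},{"dx":0,"dy":0,"dz":0,"rx":0,"ry":0,"rz":0},{"dx":0,"dy":0,"dz":0,"rx":0,"ry":0,"rz":0},{"dx":0,"dy":0,"dz":0,"rx":0,"ry":0,"rz":0}]'
python3 -m crank '[{"dx":0,"dy":0,"dz":-0.06,"rx":0,"ry":0,"rz":0},{"dx":0,"dy":0,"dz":-0.06,"rx":0,"ry":0,"rz":0},{"dx":0,"dy":0,"dz":0,"rx":0,"ry":0,"rz":0},{"dx":0,"dy":0,"dz":0,"rx":0,"ry":0,"rz":0},{"dx":0,"dy":0,"dz":0,"rx":0,"ry":0,"rz":0}]'
```

```text
time: 13.87
ee_pos: [0.6376, -0.0237, 0.1352]
tcp_rot: [2.313, 2.126, 0.0]
ft_force: [0.7, -2.1, -2.1]
opening: 0.0079
gripper_force: 62.2
time: 14.28
ee_pos: [0.6377, -0.0237, 0.1306]
tcp_rot: [2.313, 2.125, 0.001]
ft_force: [0.4, -0.6, -1.2]
opening: 0.0082
gripper_force: 62.3
```

```bash
python3 -m crank '[{"dx":0,"dy":0,"dz":-0.05,"rx":0,"ry":0,"rz":0},{"dx":0,"dy":0,"dz":0,"rx":0,"ry":0,"rz":0},{"dx":0,"dy":0,"dz":0,"rx":0,"ry":0,"rz":0},{"dx":0,"dy":0,"dz":0,"rx":0,"ry":0,"rz":0}]'
```

```text
time: 14.62
ee_pos: [0.638, -0.0237, 0.1305]
tcp_rot: [2.312, 2.125, 0.001]
ft_force: [-2.6, 0.2, 5.9]
opening: 0.0083
gripper_force: 63.3
```

```bash
python3 -m crank '[{"dx":0.02,"dy":0.2,"dz":0.02,"rx":0,"ry":0,"rz":0},{"dx":0.03,"dy":0.32,"dz":0,"rx":0,"ry":0,"rz":0},{"dx":0.03,"dy":0.32,"dz":0,"rx":0,"ry":0,"rz":0},{"dx":0.03,"dy":0.32,"dz":0,"rx":0,"ry":0,"rz":0},{"dx":0.03,"dy":0.32,"dz":0,"rx":0,"ry":0,"rz":0},{"dx":0.03,"dy":0.32,"dz":0,"rx":0,"ry":0,"rz":0},{"dx":0.03,"dy":0.32,"dz":0,"rx":0,"ry":0,"rz":0},{"dx":0.03,"dy":0.32,"dz":0,"rx":0,"ry":0,"rz":0},{"dx":0.03,"dy":0.32,"dz":0,"rx":0,"ry":0,"rz":0},{"dx":0.03,"dy":0.32,"dz":0,"rx":0,"ry":0,"rz":0},{"dx":0.02,"dy":0.32,"dz":0,"rx":0,"ry":0,"rz":0},{"dx":0,"dy":0,"dz":0,"rx":0,"ry":0,"rz":0},{"dx":0,"dy":0,"dz":0,"rx":0,"ry":0,"rz":0},{"dx":0,"dy":0,"dz":0,"rx":0,"ry":0,"rz":0}]'
python3 - <<'E'
from h import *
for n in('top','scene'):
    capture(n)
    print(n,[(th,[(p['pixel'],p['p']) for p in tip_of(n,th)]) for th in('ring','caddy_hook')])
    print(proj(cam(n),[[.6495,.1105,.135],list(state()['ee_pos'][:2])+[.143]]))
E
```

```text
time: 15.78
ee_pos: [0.6498, 0.1149, 0.1305]
tcp_rot: [-2.311, -2.126, -0.004]
ft_force: [-1.8, 2.8, 5.1]
opening: 0.0083
gripper_force: 63.2
top [('ring', []), ('caddy_hook', [([169.7, 253.6], 0.85)])]
[[253.05903437 167.93937467]
 [249.97772732 166.60309837]]
scene [('ring', []), ('caddy_hook', [([315.2, 301.0], 0.73)])]
[[302.29861363 315.71327394]
 [303.33969328 315.81714656]]
```

```bash
python3 -m crank '[{"dx":0,"dy":0,"dz":0.03,"rx":0,"ry":0,"rz":0},{"dx":0,"dy":0,"dz":0,"rx":0,"ry":0,"rz":0}]'
python3 -m crank '[{"dx":0,"dy":0,"dz":0,"rx":0,"ry":0,"rz":0},{"dx":0,"dy":0,"dz":0,"rx":0,"ry":0,"rz":0},{"dx":0,"dy":0,"dz":0,"rx":0,"ry":0,"rz":0},{"dx":0,"dy":0,"dz":0,"rx":0,"ry":0,"rz":0},{"dx":0,"dy":0,"dz":0,"rx":0,"ry":0,"rz":0},{"dx":0,"dy":0,"dz":0.3,"rx":0,"ry":0,"rz":0},{"dx":0,"dy":0,"dz":0.8,"rx":0,"ry":0,"rz":0},{"dx":0,"dy":0,"dz":0.8,"rx":0,"ry":0,"rz":0},{"dx":0,"dy":0,"dz":0.8,"rx":0,"ry":0,"rz":0},{"dx":0,"dy":0,"dz":0.8,"rx":0,"ry":0,"rz":0},{"dx":0,"dy":0,"dz":0.8,"rx":0,"ry":0,"rz":0}]' -1
python3 -m crank '[{"dx":-0.9,"dy":0.12,"dz":0,"rx":0,"ry":0,"rz":0},{"dx":-0.9,"dy":0.12,"dz":0,"rx":0,"ry":0,"rz":0},{"dx":-0.9,"dy":0.12,"dz":0,"rx":0,"ry":0,"rz":0},{"dx":-0.9,"dy":0.12,"dz":0,"rx":0,"ry":0,"rz":0},{"dx":-0.9,"dy":0.12,"dz":0,"rx":0,"ry":0,"rz":0},{"dx":-0.9,"dy":0.12,"dz":0,"rx":0,"ry":0,"rz":0},{"dx":0,"dy":0,"dz":0,"rx":0,"ry":0,"rz":0},{"dx":0,"dy":0,"dz":0,"rx":0,"ry":0,"rz":0}]'
python3 wl.py w8 chart1 chart1_roof
cat > cf.py <<'E'
from h import *
import pickle,sys
c,o=pickle.load(open(f'pics/{sys.argv[1]}.pkl','rb'))
for m,p in o['m_chart1']:
    v,u=m.nonzero(); A=atz(c,u.mean(),v.mean(),.05)
    x,e=fit(CH,[(c,m)],[A[0],A[1],0]); print('chart p%.2f'%p,x[:2].round(4),'yaw',round(np.degrees(x[2]),1),'cost',round(e,3))
E
python3 cf.py w8
```

```text
time: 16.25
ee_pos: [0.6496, 0.1136, 0.1306]
tcp_rot: [-2.312, -2.126, -0.001]
ft_force: [-0.7, 2.7, 2.1]
opening: 0.0082
gripper_force: 62.8
time: 17.17
ee_pos: [0.6497, 0.1123, 0.3052]
tcp_rot: [2.313, 2.125, 0.002]
ft_force: [0.3, -0.1, -0.9]
opening: 0.0854
gripper_force: 0.0
time: 17.83
ee_pos: [0.4326, 0.1414, 0.3037]
tcp_rot: [2.311, 2.126, 0.003]
ft_force: [0.2, -0.7, 0.5]
opening: 0.0851
gripper_force: 0.0
chart1 [([234, 313], 0.85), ([128, 307], 0.8)]
chart1_roof [([256, 315], 0.87)]
[0.43264421 0.14144137 0.30365819] [2.31068641 2.12594849 0.00334401] 17.8333
chart p0.74 [0.4194 0.0832] yaw 116.4 cost 0.073
chart p0.71 [0.431  0.3631] yaw -117.0 cost 0.062
chart p0.58 [0.4221 0.2218] yaw -1.1 cost 0.028
chart p0.37 [0.6785 0.0966] yaw -88.6 cost 0.226
```

View pics/w8.png

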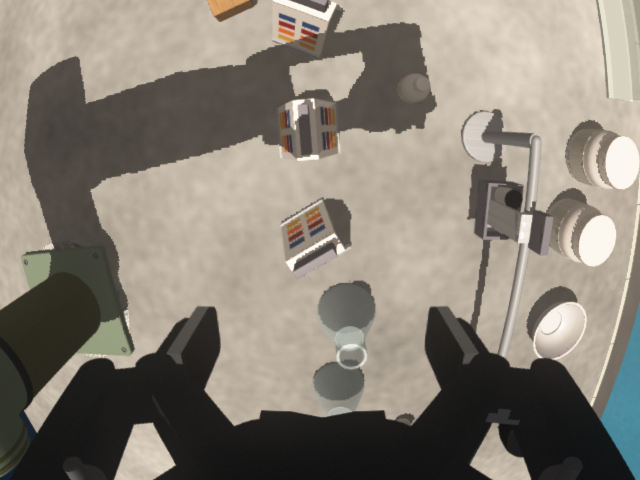

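```bash
python3 -m crank '[{"dx":-0.053,"dy":0.4,"dz":-0.8,"rx":0,"ry":0,"rz":0.127},{"dx":-0.053,"dy":0.4,"dz":-0.8,"rx":0,"ry":0,"rz":0.127},{"dx":-0.053,"dy":0.4,"dz":-0.8,"rx":0,"ry":0,"rz":0.127},{"dx":-0.053,"dy":0.4,"dz":-0.8,"rx":0,"ry":0,"rz":0.127},{"dx":-0.053,"dy":0.4,"dz":-0.8,"rx":0,"ry":0,"rz":0.127},{"dx":0,"dy":0,"dz":0,"rx":0,"ry":0,"rz":0},{"dx":0,"dy":0,"dz":-0.65,"rx":0,"ry":0,"rz":0},{"dx":0,"dy":0,"dz":-0.65,"rx":0,"ry":0,"rz":0},{"dx":0,"dy":0,"dz":-0.65,"rx":0,"ry":0,"rz":0},{"dx":0,"dy":0,"dz":0,"rx":0,"ry":0,"rz":0},{"dx":0,"dy":0,"dz":0,"rx":0,"ry":0,"rz":0}]'
python3 -m crank '[{"dx":0,"dy":0,"dz":0,"rx":0,"ry":0,"rz":0},{"dx":0,"dy":0,"dz":0,"rx":0,"ry":0,"rz":0},{"dx":0,"dy":0,"dz":0,"rx":0,"ry":0,"rz":0},{"dx":0,"dy":0,"dz":0,"rx":0,"ry":0,"rz":0},{"dx":0,"dy":0,"dz":0,"rx":0,"ry":0,"rz":0},{"dx":0,"dy":0,"dz":0,"rx":0,"ry":0,"rz":0},{"dx":0,"dy":0,"dz":0,"rx":0,"ry":0,"rz":0},{"dx":0,"dy":0,"dz":0,"rx":0,"ry":0,"rz":0},{"dx":0,"dy":0,"dz":0,"rx":0,"ry":0,"rz":0}]' 1
```

```text
time: 18.95
ee_pos: [0.4234, 0.2205, 0.0642]
tcp_rot: [-2.242, -2.2, 0.004]
ft_force: [0.1, -0.3, 0.1]
opening: 0.0853
gripper_force: 0.0
time: 19.7
ee_pos: [0.4234, 0.2213, 0.0648]
tcp_rot: [2.241, 2.201, 0.0]
ft_force: [-1.1, 0.1, 3.9]
opening: 0.0081
gripper_force: 63.3
```

```bash
python3 -m crank '[{"dx":0,"dy":0,"dz":0.3,"rx":0,"ry":0,"rz":0},{"dx":0,"dy":0,"dz":0.9,"rx":0,"ry":0,"rz":0},{"dx":0,"dy":0,"dz":0.9,"rx":0,"ry":0,"rz":0},{"dx":0,"dy":0,"dz":0.9,"rx":0,"ry":0,"rz":0},{"dx":0,"dy":0,"dz":0.9,"rx":0,"ry":0,"rz":0},{"dx":0.405,"dy":-0.77,"dz":0,"rx":0,"ry":0,"rz":-0.108},{"dx":0.405,"dy":-0.77,"dz":0,"rx":0,"ry":0,"rz":-0.108},{"dx":0.405,"dy":-0.77,"dz":0,"rx":0,"ry":0,"rz":-0.108},{"dx":0.405,"dy":-0.77,"dz":0,"rx":0,"ry":0,"rz":-0.108},{"dx":0.405,"dy":-0.77,"dz":0,"rx":0,"ry":0,"rz":-0.108},{"dx":0.405,"dy":-0.77,"dz":0,"rx":0,"ry":0,"rz":-0.108},{"dx":0.61,"dy":0,"dz":0,"rx":0,"ry":0,"rz":0},{"dx":0.61,"dy":0,"dz":0,"rx":0,"ry":0,"rz":0},{"dx":0.61,"dy":0,"dz":0,"rx":0,"ry":0,"rz":0},{"dx":0.61,"dy":0,"dz":0,"rx":0,"ry":0,"rz":0},{"dx":0.61,"dy":0,"dz":0,"rx":0,"ry":0,"rz":0},{"dx":0,"dy":0,"dz":0,"rx":0,"ry":0,"rz":0},{"dx":0,"dy":0,"dz":0,"rx":0,"ry":0,"rz":0},{"dx":0,"dy":0,"dz":0,"rx":0,"ry":0,"rz":0},{"dx":0,"dy":0,"dz":0,"rx":0,"ry":0,"rz":0}]'
python3 wl.py w9 chart1_roof ring; python3 - <<'E'
from h import *
w=cv2.imread('pics/w9.png'); s=capture('scene')[:,:,::-1]
o=np.zeros((300,800,3),np.uint8); o[:,:400]=cv2.resize(w,(400,300)); o[:,400:]=cv2.resize(s[180:330,220:420],(400,300),interpolation=cv2.INTER_CUBIC)
cv2.imwrite('pics/v9.png',o)
E
```

```text
time: 21.37
ee_pos: [0.6413, 0.0365, 0.22]
tcp_rot: [-2.314, -2.124, 0.001]
ft_force: [-0.3, -0.1, -0.8]
opening: 0.0085
gripper_force: 62.6
chart1_roof [([197, 91], 0.61), ([273, 175], 0.28)]
ring [([6, 224], 0.56)]
[0.64130436 0.03652815 0.21998726] [-2.31370089e+00 -2.12373445e+00  1.48489150e-03] 21.3667
```

View pics/v9.png

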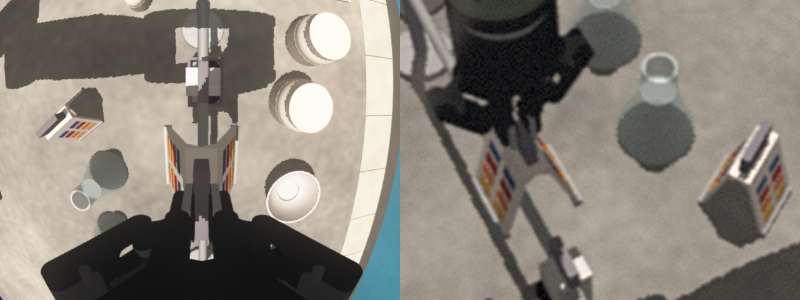

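```bash
python3 -m crank '[{"dx":0.03,"dy":0,"dz":-0.5,"rx":0,"ry":0,"rz":0},{"dx":0,"dy":0,"dz":-0.5,"rx":0,"ry":0,"rz":0},{"dx":0,"dy":0,"dz":-0.5,"rx":0,"ry":0,"rz":0},{"dx":0,"dy":0,"dz":-0.5,"rx":0,"ry":0,"rz":0},{"dx":0,"dy":0,"dz":-0.3,"rx":0,"ry":0,"rz":0},{"dx":0,"dy":0,"dz":-0.1,"rx":0,"ry":0,"rz":0},{"dx":0,"dy":0,"dz":0,"rx":0,"ry":0,"rz":0},{"dx":0,"dy":0,"dz":0,"rx":0,"ry":0,"rz":0},{"dx":0,"dy":0,"dz":0,"rx":0,"ry":0,"rz":0}]'
```

```text
time: 22.32
ee_pos: [0.6445, 0.0363, 0.1259]
tcp_rot: [2.313, 2.123, 0.002]
ft_force: [-0.7, -0.8, -1.3]
opening: 0.0083
gripper_force: 62.6
```

```bash
python3 -m crank '[{"dx":-0.03,"dy":0,"dz":-0.06,"rx":0,"ry":0,"rz":0},{"dx":0,"dy":0,"dz":-0.04,"rx":0,"ry":0,"rz":0},{"dx":0,"dy":0,"dz":0,"rx":0,"ry":0,"rz":0},{"dx":0,"dy":0,"dz":0,"rx":0,"ry":0,"rz":0},{"dx":0,"dy":0,"dz":0,"rx":0,"ry":0,"rz":0}]'
```

```text
time: 22.73
ee_pos: [0.6431, 0.0363, 0.1226]
tcp_rot: [2.313, 2.123, 0.002]
ft_force: [-2.4, 1.1, 5.5]
opening: 0.0083
gripper_force: 63.5
```

```bash
python3 -m crank '[{"dx":0,"dy":0,"dz":0.03,"rx":0,"ry":0,"rz":0},{"dx":0,"dy":0,"dz":0,"rx":0,"ry":0,"rz":0}]'
python3 -m crank '[{"dx":0,"dy":0,"dz":0,"rx":0,"ry":0,"rz":0},{"dx":0,"dy":0,"dz":0,"rx":0,"ry":0,"rz":0},{"dx":0,"dy":0,"dz":0,"rx":0,"ry":0,"rz":0},{"dx":0,"dy":0,"dz":0,"rx":0,"ry":0,"rz":0},{"dx":0,"dy":0,"dz":0,"rx":0,"ry":0,"rz":0},{"dx":0,"dy":0,"dz":0.3,"rx":0,"ry":0,"rz":0},{"dx":0,"dy":0,"dz":0.8,"rx":0,"ry":0,"rz":0},{"dx":0,"dy":0,"dz":0.8,"rx":0,"ry":0,"rz":0},{"dx":0,"dy":0,"dz":0.8,"rx":0,"ry":0,"rz":0},{"dx":0,"dy":0,"dz":0.8,"rx":0,"ry":0,"rz":0},{"dx":0,"dy":0,"dz":0.8,"rx":0,"ry":0,"rz":0}]' -1
python3 -m crank '[{"dx":-0.56,"dy":0.12,"dz":0,"rx":0,"ry":0,"rz":-0.98},{"dx":-0.56,"dy":0.12,"dz":0,"rx":0,"ry":0,"rz":-0.98},{"dx":-0.56,"dy":0.12,"dz":0,"rx":0,"ry":0,"rz":-0.98},{"dx":-0.56,"dy":0.12,"dz":0,"rx":0,"ry":0,"rz":-0.98},{"dx":-0.56,"dy":0.12,"dz":0,"rx":0,"ry":0,"rz":-0.98},{"dx":-0.56,"dy":0.12,"dz":0,"rx":0,"ry":0,"rz":-0.98},{"dx":-0.56,"dy":0.12,"dz":0,"rx":0,"ry":0,"rz":-0.98},{"dx":-0.56,"dy":0.12,"dz":0,"rx":0,"ry":0,"rz":-0.98},{"dx":-0.56,"dy":0.12,"dz":0,"rx":0,"ry":0,"rz":-0.98},{"dx":-0.56,"dy":0.12,"dz":0,"rx":0,"ry":0,"rz":-0.98},{"dx":0,"dy":0,"dz":0,"rx":0,"ry":0,"rz":0},{"dx":0,"dy":0,"dz":0,"rx":0,"ry":0,"rz":0}]'
python3 wl.py w10 chart1 chart1_roof; python3 cf.py w10
```

```text
time: 22.9
ee_pos: [0.643, 0.0363, 0.1226]
tcp_rot: [2.314, 2.123, 0.002]
ft_force: [-0.9, 0.3, 3.6]
opening: 0.0088
gripper_force: 63.2
time: 23.82
ee_pos: [0.6423, 0.0364, 0.2964]
tcp_rot: [2.314, 2.124, 0.001]
ft_force: [0.4, -0.3, 0.5]
opening: 0.0854
gripper_force: 0.0
time: 24.82
ee_pos: [0.4182, 0.0846, 0.2949]
tcp_rot: [3.058, 0.717, 0.004]
ft_force: [0.7, -0.2, -0.0]
opening: 0.0853
gripper_force: 0.0
chart1 [([192, 322], 0.91), ([99, 144], 0.9), ([47, 452], 0.79)]
chart1_roof [([203, 326], 0.9)]
[0.41815371 0.08459651 0.29487537] [3.05794681 0.7168949  0.0043877 ] 24.8167
chart p0.91 [0.4314 0.3631] yaw -117.7 cost 0.129
chart p0.87 [0.6705 0.018 ] yaw -3.5 cost 0.216
chart p0.66 [ 0.4561 -0.0285] yaw -25.1 cost 0.137
chart p0.61 [0.4187 0.0832] yaw -64.8 cost 0.077
```

```bash
python3 -m crank '[{"dx":0.01,"dy":-0.03,"dz":-0.8,"rx":0,"ry":0,"rz":-0.2},{"dx":0,"dy":0,"dz":-0.8,"rx":0,"ry":0,"rz":0},{"dx":0,"dy":0,"dz":-0.8,"rx":0,"ry":0,"rz":0},{"dx":0,"dy":0,"dz":-0.8,"rx":0,"ry":0,"rz":0},{"dx":0,"dy":0,"dz":-0.8,"rx":0,"ry":0,"rz":0},{"dx":0,"dy":0,"dz":0,"rx":0,"ry":0,"rz":0},{"dx":0,"dy":0,"dz":-0.58,"rx":0,"ry":0,"rz":0},{"dx":0,"dy":0,"dz":-0.58,"rx":0,"ry":0,"rz":0},{"dx":0,"dy":0,"dz":-0.58,"rx":0,"ry":0,"rz":0},{"dx":0,"dy":0,"dz":0,"rx":0,"ry":0,"rz":0},{"dx":0,"dy":0,"dz":0,"rx":0,"ry":0,"rz":0}]'
python3 -m crank '[{"dx":0,"dy":0,"dz":0,"rx":0,"ry":0,"rz":0},{"dx":0,"dy":0,"dz":0,"rx":0,"ry":0,"rz":0},{"dx":0,"dy":0,"dz":0,"rx":0,"ry":0,"rz":0},{"dx":0,"dy":0,"dz":0,"rx":0,"ry":0,"rz":0},{"dx":0,"dy":0,"dz":0,"rx":0,"ry":0,"rz":0},{"dx":0,"dy":0,"dz":0,"rx":0,"ry":0,"rz":0},{"dx":0,"dy":0,"dz":0,"rx":0,"ry":0,"rz":0},{"dx":0,"dy":0,"dz":0,"rx":0,"ry":0,"rz":0},{"dx":0,"dy":0,"dz":0,"rx":0,"ry":0,"rz":0}]' 1
```

```text
time: 25.93
ee_pos: [0.419, 0.0831, 0.0644]
tcp_rot: [-3.066, -0.682, 0.002]
ft_force: [-0.3, 0.1, 0.7]
opening: 0.0855
gripper_force: 0.0
time: 26.68
ee_pos: [0.4192, 0.0832, 0.0645]
tcp_rot: [3.066, 0.682, 0.001]
ft_force: [-1.7, -0.3, 5.4]
opening: 0.0089
gripper_force: 59.9
```

```bash
python3 -m crank '[{"dx":0,"dy":0,"dz":0.3,"rx":0,"ry":0,"rz":0},{"dx":0,"dy":0,"dz":0.9,"rx":0,"ry":0,"rz":0},{"dx":0,"dy":0,"dz":0.9,"rx":0,"ry":0,"rz":0},{"dx":0,"dy":0,"dz":0.9,"rx":0,"ry":0,"rz":0},{"dx":0,"dy":0,"dz":0.9,"rx":0,"ry":0,"rz":0},{"dx":0.27,"dy":-0.297,"dz":0,"rx":0,"ry":0,"rz":1},{"dx":0.27,"dy":-0.297,"dz":0,"rx":0,"ry":0,"rz":1},{"dx":0.27,"dy":-0.297,"dz":0,"rx":0,"ry":0,"rz":1},{"dx":0.27,"dy":-0.297,"dz":0,"rx":0,"ry":0,"rz":1},{"dx":0.27,"dy":-0.297,"dz":0,"rx":0,"ry":0,"rz":1},{"dx":0.27,"dy":-0.297,"dz":0,"rx":0,"ry":0,"rz":1},{"dx":0.27,"dy":-0.297,"dz":0,"rx":0,"ry":0,"rz":1},{"dx":0.27,"dy":-0.297,"dz":0,"rx":0,"ry":0,"rz":1},{"dx":0.27,"dy":-0.297,"dz":0,"rx":0,"ry":0,"rz":1},{"dx":0.27,"dy":-0.297,"dz":0,"rx":0,"ry":0,"rz":1},{"dx":0.547,"dy":0,"dz":0,"rx":0,"ry":0,"rz":0},{"dx":0.547,"dy":0,"dz":0,"rx":0,"ry":0,"rz":0},{"dx":0.547,"dy":0,"dz":0,"rx":0,"ry":0,"rz":0},{"dx":0.547,"dy":0,"dz":0,"rx":0,"ry":0,"rz":0},{"dx":0.547,"dy":0,"dz":0,"rx":0,"ry":0,"rz":0}]'
python3 -m crank '[{"dx":0,"dy":0,"dz":0,"rx":0,"ry":0,"rz":0},{"dx":0,"dy":0,"dz":0,"rx":0,"ry":0,"rz":0},{"dx":0,"dy":0,"dz":0,"rx":0,"ry":0,"rz":0},{"dx":0,"dy":0,"dz":0,"rx":0,"ry":0,"rz":0},{"dx":0,"dy":0,"dz":0,"rx":0,"ry":0,"rz":0}]'; python3 look.py | tail -8
```

```text
time: 28.35
ee_pos: [0.6366, -0.0356, 0.2185]
tcp_rot: [-2.314, -2.123, 0.002]
ft_force: [0.1, -0.5, -1.3]
opening: 0.0087
gripper_force: 59.1
time: 28.77
ee_pos: [0.6354, -0.0355, 0.22]
tcp_rot: [-2.314, -2.124, 0.001]
ft_force: [0.7, -0.3, -1.3]
opening: 0.0085
gripper_force: 59.2
chart [ 0.699 -0.033] yaw 28.1 cost 0.7 1
chart [0.431 0.361] yaw -117.7 cost 0.14 2
chart [0.651 0.03 ] yaw 18.7 cost 0.98 1
chart [ 0.535 -0.36 ] yaw -62.5 cost 0.78 1
rail top 0.8 yaw -4.2241516 ends [ 0.596 -0.26 ] [0.63  0.198]
rail scene 0.55 yaw -6.405861 ends [ 0.62  -0.263] [0.68  0.267]
29.3667
```

Lower onto the bar and release.

```bash
python3 -m crank '[{"dx":0.03,"dy":0,"dz":-0.5,"rx":0,"ry":0,"rz":0},{"dx":0,"dy":0,"dz":-0.5,"rx":0,"ry":0,"rz":0},{"dx":0,"dy":0,"dz":-0.5,"rx":0,"ry":0,"rz":0},{"dx":0,"dy":0,"dz":-0.5,"rx":0,"ry":0,"rz":0},{"dx":0,"dy":0,"dz":-0.3,"rx":0,"ry":0,"rz":0},{"dx":0,"dy":0,"dz":-0.1,"rx":0,"ry":0,"rz":0},{"dx":0,"dy":0,"dz":-0.06,"rx":0,"ry":0,"rz":0},{"dx":0,"dy":0,"dz":-0.02,"rx":0,"ry":0,"rz":0},{"dx":0,"dy":0,"dz":0,"rx":0,"ry":0,"rz":0},{"dx":0,"dy":0,"dz":0,"rx":0,"ry":0,"rz":0},{"dx":0,"dy":0,"dz":0,"rx":0,"ry":0,"rz":0}]'
```

```text
time: 30.28
ee_pos: [0.6368, -0.0354, 0.1224]
tcp_rot: [-2.314, -2.124, 0.001]
ft_force: [-6.0, -0.0, 4.9]
opening: 0.0085
gripper_force: 59.9
```

```bash
python3 -m crank '[{"dx":-0.02,"dy":0,"dz":0.03,"rx":0,"ry":0,"rz":0},{"dx":0,"dy":0,"dz":0,"rx":0,"ry":0,"rz":0}]'
python3 -m crank '[{"dx":0,"dy":0,"dz":0,"rx":0,"ry":0,"rz":0},{"dx":0,"dy":0,"dz":0,"rx":0,"ry":0,"rz":0},{"dx":0,"dy":0,"dz":0,"rx":0,"ry":0,"rz":0},{"dx":0,"dy":0,"dz":0,"rx":0,"ry":0,"rz":0},{"dx":0,"dy":0,"dz":0,"rx":0,"ry":0,"rz":0},{"dx":0,"dy":0,"dz":0.3,"rx":0,"ry":0,"rz":0},{"dx":0,"dy":0,"dz":0.8,"rx":0,"ry":0,"rz":0},{"dx":0,"dy":0,"dz":0.8,"rx":0,"ry":0,"rz":0},{"dx":0,"dy":0,"dz":0.8,"rx":0,"ry":0,"rz":0},{"dx":0,"dy":0,"dz":0.8,"rx":0,"ry":0,"rz":0},{"dx":0,"dy":0,"dz":0.8,"rx":0,"ry":0,"rz":0}]' -1
python3 -m crank '[{"dx":-0.43,"dy":0.83,"dz":0,"rx":0,"ry":0,"rz":0.94},{"dx":-0.43,"dy":0.83,"dz":0,"rx":0,"ry":0,"rz":0.94},{"dx":-0.43,"dy":0.83,"dz":0,"rx":0,"ry":0,"rz":0.94},{"dx":-0.43,"dy":0.83,"dz":0,"rx":0,"ry":0,"rz":0.94},{"dx":-0.43,"dy":0.83,"dz":0,"rx":0,"ry":0,"rz":0.94},{"dx":-0.43,"dy":0.83,"dz":0,"rx":0,"ry":0,"rz":0.94},{"dx":-0.43,"dy":0.83,"dz":0,"rx":0,"ry":0,"rz":0.94},{"dx":-0.43,"dy":0.83,"dz":0,"rx":0,"ry":0,"rz":0.94},{"dx":-0.43,"dy":0.83,"dz":0,"rx":0,"ry":0,"rz":0.94},{"dx":-0.43,"dy":0.83,"dz":0,"rx":0,"ry":0,"rz":0.94},{"dx":-0.43,"dy":0.83,"dz":0,"rx":0,"ry":0,"rz":0.94},{"dx":-0.43,"dy":0.83,"dz":0,"rx":0,"ry":0,"rz":0.94},{"dx":0,"dy":0,"dz":0,"rx":0,"ry":0,"rz":0},{"dx":0,"dy":0,"dz":0,"rx":0,"ry":0,"rz":0}]'
python3 wl.py w11 chart1 chart1_roof; python3 cf.py w11
```

```text
time: 30.45
ee_pos: [0.6376, -0.0358, 0.1231]
tcp_rot: [2.313, 2.123, 0.002]
ft_force: [-0.6, -0.2, 3.4]
opening: 0.0084
gripper_force: 59.7
time: 31.37
ee_pos: [0.6365, -0.0356, 0.2968]
tcp_rot: [2.314, 2.124, 0.001]
ft_force: [0.5, -1.1, 0.5]
opening: 0.0854
gripper_force: 0.0
time: 32.53
ee_pos: [0.4291, 0.3644, 0.295]
tcp_rot: [0.734, 3.054, 0.001]
ft_force: [0.5, -0.2, 0.6]
opening: 0.0854
gripper_force: 0.0
chart1 [([425, 164], 0.87), ([198, 324], 0.6), ([461, 180], 0.36)]
chart1_roof [([463, 146], 0.94)]
[0.42914514 0.36441119 0.29495963] [7.34038672e-01 3.05356123e+00 1.01392340e-03] 32.5333
chart p0.71 [ 0.7807 -0.1616] yaw -54.5 cost 0.774
chart p0.67 [ 0.7028 -0.1524] yaw 53.5 cost 0.223
chart p0.66 [0.4351 0.3601] yaw -116.6 cost 0.087
```

```bash
python3 -m crank '[{"dx":0.1,"dy":-0.07,"dz":-0.8,"rx":0,"ry":0,"rz":0},{"dx":0,"dy":0,"dz":-0.8,"rx":0,"ry":0,"rz":0},{"dx":0,"dy":0,"dz":-0.8,"rx":0,"ry":0,"rz":0},{"dx":0,"dy":0,"dz":-0.8,"rx":0,"ry":0,"rz":0},{"dx":0,"dy":0,"dz":-0.8,"rx":0,"ry":0,"rz":0},{"dx":0,"dy":0,"dz":0,"rx":0,"ry":0,"rz":0},{"dx":0,"dy":0,"dz":-0.58,"rx":0,"ry":0,"rz":0},{"dx":0,"dy":0,"dz":-0.58,"rx":0,"ry":0,"rz":0},{"dx":0,"dy":0,"dz":-0.58,"rx":0,"ry":0,"rz":0},{"dx":0,"dy":0,"dz":0,"rx":0,"ry":0,"rz":0},{"dx":0,"dy":0,"dz":0,"rx":0,"ry":0,"rz":0}]'
python3 -m crank '[{"dx":0,"dy":0,"dz":0,"rx":0,"ry":0,"rz":0},{"dx":0,"dy":0,"dz":0,"rx":0,"ry":0,"rz":0},{"dx":0,"dy":0,"dz":0,"rx":0,"ry":0,"rz":0},{"dx":0,"dy":0,"dz":0,"rx":0,"ry":0,"rz":0},{"dx":0,"dy":0,"dz":0,"rx":0,"ry":0,"rz":0},{"dx":0,"dy":0,"dz":0,"rx":0,"ry":0,"rz":0},{"dx":0,"dy":0,"dz":0,"rx":0,"ry":0,"rz":0},{"dx":0,"dy":0,"dz":0,"rx":0,"ry":0,"rz":0},{"dx":0,"dy":0,"dz":0,"rx":0,"ry":0,"rz":0}]' 1
```

```text
time: 33.65
ee_pos: [0.4346, 0.3592, 0.0649]
tcp_rot: [-0.742, -3.052, 0.002]
ft_force: [0.2, 0.8, -0.4]
opening: 0.0854
gripper_force: 0.0
time: 34.4
ee_pos: [0.4347, 0.3603, 0.065]
tcp_rot: [0.739, 3.052, 0.001]
ft_force: [0.5, 0.9, 3.6]
opening: 0.0086
gripper_force: 62.3
```

```bash
python3 -m crank '[{"dx":0,"dy":0,"dz":0.3,"rx":0,"ry":0,"rz":0},{"dx":0,"dy":0,"dz":0.9,"rx":0,"ry":0,"rz":0},{"dx":0,"dy":0,"dz":0.9,"rx":0,"ry":0,"rz":0},{"dx":0,"dy":0,"dz":0.9,"rx":0,"ry":0,"rz":0},{"dx":0,"dy":0,"dz":0.9,"rx":0,"ry":0,"rz":0},{"dx":0.183,"dy":-0.9,"dz":0,"rx":0,"ry":0,"rz":-0.87},{"dx":0.183,"dy":-0.9,"dz":0,"rx":0,"ry":0,"rz":-0.87},{"dx":0.183,"dy":-0.9,"dz":0,"rx":0,"ry":0,"rz":-0.87},{"dx":0.183,"dy":-0.9,"dz":0,"rx":0,"ry":0,"rz":-0.87},{"dx":0.183,"dy":-0.9,"dz":0,"rx":0,"ry":0,"rz":-0.87},{"dx":0.183,"dy":-0.9,"dz":0,"rx":0,"ry":0,"rz":-0.87},{"dx":0.183,"dy":-0.9,"dz":0,"rx":0,"ry":0,"rz":-0.87},{"dx":0.183,"dy":-0.9,"dz":0,"rx":0,"ry":0,"rz":-0.87},{"dx":0.183,"dy":-0.9,"dz":0,"rx":0,"ry":0,"rz":-0.87},{"dx":0.183,"dy":-0.9,"dz":0,"rx":0,"ry":0,"rz":-0.87},{"dx":0.183,"dy":-0.9,"dz":0,"rx":0,"ry":0,"rz":-0.87},{"dx":0.183,"dy":-0.9,"dz":0,"rx":0,"ry":0,"rz":-0.87},{"dx":0.183,"dy":-0.9,"dz":0,"rx":0,"ry":0,"rz":-0.87},{"dx":0,"dy":0,"dz":0,"rx":0,"ry":0,"rz":0},{"dx":0,"dy":0,"dz":0,"rx":0,"ry":0,"rz":0}]'
python3 -m crank '[{"dx":0.625,"dy":0,"dz":0,"rx":0,"ry":0,"rz":0},{"dx":0.625,"dy":0,"dz":0,"rx":0,"ry":0,"rz":0},{"dx":0.625,"dy":0,"dz":0,"rx":0,"ry":0,"rz":0},{"dx":0.625,"dy":0,"dz":0,"rx":0,"ry":0,"rz":0},{"dx":0,"dy":0,"dz":0,"rx":0,"ry":0,"rz":0},{"dx":0,"dy":0,"dz":0,"rx":0,"ry":0,"rz":0},{"dx":0,"dy":0,"dz":0,"rx":0,"ry":0,"rz":0},{"dx":0,"dy":0,"dz":0,"rx":0,"ry":0,"rz":0},{"dx":0,"dy":0,"dz":0,"rx":0,"ry":0,"rz":0}]'
```

```text
time: 36.07
ee_pos: [0.5289, -0.1096, 0.2201]
tcp_rot: [-2.32, -2.116, 0.001]
ft_force: [0.5, 0.8, -0.8]
opening: 0.0083
gripper_force: 61.7
time: 36.82
ee_pos: [0.6284, -0.1075, 0.2207]
tcp_rot: [-2.317, -2.121, 0.0]
ft_force: [0.8, 0.3, -1.2]
opening: 0.0084
gripper_force: 61.7
```

```bash
python3 -m crank '[{"dx":0.03,"dy":0,"dz":-0.5,"rx":0,"ry":0,"rz":0},{"dx":0,"dy":0,"dz":-0.5,"rx":0,"ry":0,"rz":0},{"dx":0,"dy":0,"dz":-0.5,"rx":0,"ry":0,"rz":0},{"dx":0,"dy":0,"dz":-0.5,"rx":0,"ry":0,"rz":0},{"dx":0,"dy":0,"dz":-0.3,"rx":0,"ry":0,"rz":0},{"dx":0,"dy":0,"dz":-0.1,"rx":0,"ry":0,"rz":0},{"dx":0,"dy":0,"dz":-0.06,"rx":0,"ry":0,"rz":0},{"dx":0,"dy":0,"dz":-0.02,"rx":0,"ry":0,"rz":0},{"dx":0,"dy":0,"dz":0,"rx":0,"ry":0,"rz":0},{"dx":0,"dy":0,"dz":0,"rx":0,"ry":0,"rz":0},{"dx":0,"dy":0,"dz":0,"rx":0,"ry":0,"rz":0}]'
```

```text
time: 37.73
ee_pos: [0.6306, -0.1081, 0.1229]
tcp_rot: [2.317, 2.12, 0.0]
ft_force: [-4.0, 1.0, 5.7]
opening: 0.0084
gripper_force: 62.7
```

```bash
python3 -m crank '[{"dx":-0.01,"dy":0,"dz":0.03,"rx":0,"ry":0,"rz":0},{"dx":0,"dy":0,"dz":0,"rx":0,"ry":0,"rz":0}]'
python3 -m crank '[{"dx":0,"dy":0,"dz":0,"rx":0,"ry":0,"rz":0},{"dx":0,"dy":0,"dz":0,"rx":0,"ry":0,"rz":0},{"dx":0,"dy":0,"dz":0,"rx":0,"ry":0,"rz":0},{"dx":0,"dy":0,"dz":0,"rx":0,"ry":0,"rz":0},{"dx":0,"dy":0,"dz":0,"rx":0,"ry":0,"rz":0},{"dx":0,"dy":0,"dz":0.3,"rx":0,"ry":0,"rz":0},{"dx":0,"dy":0,"dz":0.9,"rx":0,"ry":0,"rz":0},{"dx":0,"dy":0,"dz":0.9,"rx":0,"ry":0,"rz":0},{"dx":0,"dy":0,"dz":0.9,"rx":0,"ry":0,"rz":0},{"dx":0,"dy":0,"dz":0.9,"rx":0,"ry":0,"rz":0},{"dx":0,"dy":0,"dz":0.9,"rx":0,"ry":0,"rz":0},{"dx":0,"dy":0,"dz":0.9,"rx":0,"ry":0,"rz":0}]' -1
python3 -m crank '[{"dx":-0.31,"dy":-0.87,"dz":0,"rx":0,"ry":0,"rz":0},{"dx":-0.31,"dy":-0.87,"dz":0,"rx":0,"ry":0,"rz":0},{"dx":-0.31,"dy":-0.87,"dz":0,"rx":0,"ry":0,"rz":0},{"dx":-0.31,"dy":-0.87,"dz":0,"rx":0,"ry":0,"rz":0},{"dx":-0.31,"dy":-0.87,"dz":0,"rx":0,"ry":0,"rz":0},{"dx":-0.31,"dy":-0.87,"dz":0,"rx":0,"ry":0,"rz":0},{"dx":-0.31,"dy":-0.87,"dz":0,"rx":0,"ry":0,"rz":0},{"dx":-0.31,"dy":-0.87,"dz":0,"rx":0,"ry":0,"rz":0},{"dx":0,"dy":0,"dz":0,"rx":0,"ry":0,"rz":0},{"dx":0,"dy":0,"dz":0,"rx":0,"ry":0,"rz":0}]'
python3 wl.py w12 stopper1 flask1_rim flask1 rack drops_a chart1_roof caddy_hook
python3 -m crank '[{"dx":0,"dy":-0.8,"dz":0,"rx":0,"ry":0,"rz":0},{"dx":0,"dy":-0.8,"dz":0,"rx":0,"ry":0,"rz":0},{"dx":0,"dy":0,"dz":0,"rx":0,"ry":0,"rz":0},{"dx":0,"dy":0,"dz":0,"rx":0,"ry":0,"rz":0}]'
python3 wl.py w13 stopper1 flask1_rim flask1 rack drops_a chart1_roof caddy_hook
python3 - <<'E'
from h import *
import pickle
np.set_printoptions(precision=4,suppress=True)
V={k:pickle.load(open(f'pics/{k}.pkl','rb')) for k in('w12','w13')}
for n in('top','scene'):
    capture(n); V[n]=(cam(n),{th:[(p['pixel'],p['p']) for p in tip_of(n,th)] for th in('stopper1','flask1_rim','flask1','rack','drops_a','chart1_roof','caddy_hook')})
for th in('stopper1','flask1_rim','flask1','rack','drops_a','chart1_roof','caddy_hook'):
    ks=list(V)
    for i in range(4):
        for j in range(i):
            (c,o),(d,q)=V[ks[i]],V[ks[j]]
            for e,X,a,b in pair(c,[x for x,p in o[th] if p>.3],d,[x for x,p in q[th] if p>.3],.005): print(th,ks[i],ks[j],X,round(e*1000,1))
E
```

```text
time: 37.9
ee_pos: [0.6307, -0.1082, 0.1231]
tcp_rot: [2.317, 2.119, 0.001]
ft_force: [-1.5, -0.1, 2.3]
opening: 0.0084
gripper_force: 62.1
time: 38.9
ee_pos: [0.6299, -0.1079, 0.3535]
tcp_rot: [2.317, 2.12, 0.001]
ft_force: [0.6, 0.0, -0.1]
opening: 0.0854
gripper_force: 0.0
time: 39.73
ee_pos: [0.5298, -0.3884, 0.3508]
tcp_rot: [2.322, 2.116, 0.0]
ft_force: [0.3, 0.3, 0.2]
opening: 0.0852
gripper_force: 0.0
stopper1 [([182, 372], 0.88), ([180, 331], 0.87), ([150, 359], 0.83)]
flask1_rim []
flask1 [([38, 238], 0.93), ([129, 250], 0.85)]
rack [([168, 349], 0.8)]
drops_a [([103, 318], 0.77)]
chart1_roof []
caddy_hook []
[ 0.52982899 -0.38839002  0.35075065] [2.32200977e+00 2.11604226e+00 4.20772242e-04] 39.7333
time: 40.47
ee_pos: [0.5307, -0.4512, 0.349]
tcp_rot: [-2.318, -2.118, -0.0]
ft_force: [0.3, 1.8, -0.5]
opening: 0.0854
gripper_force: 0.0
stopper1 [([132, 325], 0.95), ([136, 369], 0.78), ([100, 356], 0.75)]
flask1_rim [([69, 221], 0.5)]
flask1 [([1, 238], 0.82), ([82, 242], 0.7)]
rack [([127, 344], 0.61)]
drops_a [([62, 316], 0.95), ([123, 343], 0.48)]
chart1_roof []
caddy_ho
[... 1097 characters left out ...]
2
flask1 top w13 [ 0.4345 -0.1635 -0.003 ] 0.1
flask1 top w13 [ 0.4318 -0.2954  0.016 ] 3.9
flask1 scene w12 [ 0.4361 -0.2966 -0.0111] 2.5
flask1 scene top [ 0.4312 -0.3097 -0.0293] 0.8
flask1 scene top [ 0.4522 -0.0359 -0.0066] 4.7
rack top w12 [ 0.566  -0.3658  0.0166] 2.9
rack top w13 [ 0.5667 -0.3703  0.0056] 1.4
drops_a w13 w12 [ 0.5363 -0.2692 -0.0267] 1.3
drops_a top w12 [ 0.5357 -0.2727  0.0218] 0.7
drops_a top w13 [ 0.538  -0.2758  0.0081] 0.5
drops_a scene w12 [ 0.5388 -0.2723 -0.0037] 3.9
drops_a scene w13 [ 0.5398 -0.274  -0.0054] 2.3
drops_a scene top [ 0.5409 -0.2796 -0.0112] 0.8
chart1_roof scene top [ 0.6378 -0.0337  0.135 ] 0.1
caddy_hook scene top [0.6466 0.1117 0.1274] 1.5
```

```bash
cat >> h.py <<'E'
def circ(r,z): a=np.linspace(0,2*np.pi,40); return np.c_[r*np.cos(a),r*np.sin(a),z+0*a]
FL=[np.vstack([circ(.042,0),circ(.0185,.08)]),np.vstack([circ(.0185,.08),circ(.0185,.12)])]
ST=[np.vstack([circ(.02,.034),circ(.02,.040)]),np.vstack([circ(.009,.04),circ(.009,.066)])]
def fit2(parts,views,p0):
    from scipy.optimize import minimize
    M=[(c,cv2.resize(m.astype(np.uint8),(2560,1920),interpolation=cv2.INTER_NEAREST)) for c,m in views]
    def cost(p):
        s=0
        for c,m in M:
            q=0
            for V in parts: q=q|sil(c,V,[p[0],p[1],0])
            s+=1-(q&m).sum()/max(1,(q|m).sum())
        return s/len(M)
    r=minimize(cost,p0,method='Nelder-Mead',options=dict(maxfev=50,initial_simplex=np.array(p0)+np.array([[0,0],[.01,0],[0,.01]])))
    return r.x,r.fun
def mfit(n,th,parts,z,st=None,pmin=.3):
    c=cam(n,st); out=[]
    for q in regions_of(n,th):
        if q['p']<pmin: continue
        v,u=q['mask'].nonzero(); A=atz(c,u.mean(),v.mean(),z); x,e=fit2(parts,[(c,q['mask'])],[A[0],A[1]])
        out.append((x,e)); print(th,n,'p%.2f'%q['p'],x.round(4),'cost %.2f'%e,q['box'])
    return out
E
python3 - <<'E'
from h import *
mfit('wrist','stopper1',ST,.045)
mfit('wrist','flask1',FL,.05)
mfit('top','flask1',FL,.05)
mfit('top','stopper1',ST,.05)
E
python3 -m crank '[{"dx":-0.25,"dy":0.9,"dz":0,"rx":0,"ry":0,"rz":0},{"dx":-0.25,"dy":0.9,"dz":0,"rx":0,"ry":0,"rz":0},{"dx":-0.25,"dy":0.9,"dz":0,"rx":0,"ry":0,"rz":0},{"dx":-0.25,"dy":0.9,"dz":0,"rx":0,"ry":0,"rz":0},{"dx":-0.25,"dy":0.9,"dz":0,"rx":0,"ry":0,"rz":0},{"dx":0,"dy":0,"dz":0,"rx":0,"ry":0,"rz":0},{"dx":0,"dy":0,"dz":0,"rx":0,"ry":0,"rz":0},{"dx":0,"dy":0,"dz":0,"rx":0,"ry":0,"rz":0}]'
python3 - <<'E'
from h import *
st=state(); capture('wrist'); mfit('wrist','flask1',FL,.05,st); print([(p['pixel'],p['p']) for p in tip_of('wrist','flask1_rim')],[atz(cam('wrist',st),p['pixel'][1],p['pixel'][0],.12) for p in tip_of('wrist','flask1_rim')])
E
```

```text
stopper1 wrist p0.79 [ 0.5832 -0.3337] cost 0.06 [340.3, 86.7, 369.7, 117.1]
stopper1 wrist p0.76 [ 0.5985 -0.3882] cost 0.05 [354.5, 123.3, 383.9, 157.0]
stopper1 wrist p0.69 [ 0.5427 -0.374 ] cost 0.04 [310.8, 117.6, 342.9, 148.7]
flask1 wrist p0.90 [ 0.4321 -0.1631] cost 0.04 [207.2, 0.0, 263.3, 24.4]
flask1 wrist p0.84 [ 0.4333 -0.2931] cost 0.04 [205.6, 56.8, 272.2, 112.5]
flask1 wrist p0.53 [ 0.6202 -0.2462] cost 0.30 [351.5, 0.3, 400.0, 69.2]
flask1 top p0.79 [ 0.4309 -0.2964] cost 0.05 [443.8, 264.5, 490.2, 303.7]
flask1 top p0.78 [ 0.4502 -0.035 ] cost 0.03 [315.8, 257.2, 353.8, 300.3]
flask1 top p0.55 [ 0.4298 -0.1685] cost 0.04 [380.3, 265.0, 418.9, 310.8]
stopper1 top p0.84 [ 0.5392 -0.377 ] cost 0.06 [494.5, 219.4, 512.3, 239.5]
stopper1 top p0.71 [ 0.5809 -0.3355] cost 0.09 [472.1, 199.8, 494.3, 216.9]
stopper1 top p0.58 [ 0.5949 -0.3906] cost 0.06 [500.1, 194.2, 519.6, 213.2]
time: 42.53
ee_pos: [0.4812, -0.2708, 0.3509]
tcp_rot: [2.316, 2.12, -0.0]
ft_force: [-1.1, 0.5, 0.5]
opening: 0.0855
gripper_force: 0.0
flask1 wrist p0.85 [ 0.4334 -0.2945] cost 0.05 [260.5, 177.0, 320.0, 241.0]
flask1 wrist p0.71 [ 0.4315 -0.164 ] cost 0.03 [251.4, 83.1, 308.3, 142.6]
flask1 wrist p0.63 [ 0.4523 -0.0311] cost 0.04 [256.8, 0.0, 316.8, 50.5]
[] []
```

```bash
python3 -m crank '[{"dx":0.304,"dy":-0.52,"dz":-0.7,"rx":0,"ry":0,"rz":0},{"dx":0.304,"dy":-0.52,"dz":-0.7,"rx":0,"ry":0,"rz":0},{"dx":0.304,"dy":-0.52,"dz":-0.7,"rx":0,"ry":0,"rz":0},{"dx":0.304,"dy":-0.52,"dz":-0.7,"rx":0,"ry":0,"rz":0},{"dx":0.304,"dy":-0.52,"dz":-0.7,"rx":0,"ry":0,"rz":0},{"dx":0,"dy":0,"dz":-0.6,"rx":0,"ry":0,"rz":0},{"dx":0,"dy":0,"dz":-0.6,"rx":0,"ry":0,"rz":0},{"dx":0,"dy":0,"dz":-0.6,"rx":0,"ry":0,"rz":0},{"dx":0,"dy":0,"dz":-0.6,"rx":0,"ry":0,"rz":0},{"dx":0,"dy":0,"dz":0,"rx":0,"ry":0,"rz":0},{"dx":0,"dy":0,"dz":0,"rx":0,"ry":0,"rz":0},{"dx":0,"dy":0,"dz":0,"rx":0,"ry":0,"rz":0},{"dx":0,"dy":0,"dz":0,"rx":0,"ry":0,"rz":0}]' 0
python3 wl.py w14 stopper1; python3 - <<'E'
from h import *
c=cam('wrist'); e=state()['ee_pos']
mfit('wrist','stopper1',ST,.045)
cv2.imwrite('pics/last.png',cv2.imread('pics/w14.png'))
E
```

```text
time: 43.82
ee_pos: [0.5431, -0.376, 0.1169]
tcp_rot: [2.315, 2.117, 0.001]
ft_force: [1.1, 0.1, 1.1]
opening: 0.043
gripper_force: 0.0
stopper1 [([231, 319], 0.77), ([238, 392], 0.61), ([174, 371], 0.61), ([103, 304], 0.35)]
[ 0.54313324 -0.37595787  0.11694258] [2.31509811e+00 2.11719243e+00 7.00929396e-04] 43.8167
stopper1 wrist p0.79 [ 0.5827 -0.334 ] cost 0.06 [347.6, 149.0, 400.8, 208.9]
stopper1 wrist p0.78 [ 0.5979 -0.3883] cost 0.08 [371.6, 222.3, 422.7, 275.4]
stopper1 wrist p0.58 [ 0.5418 -0.3745] cost 0.03 [291.2, 212.4, 345.9, 264.7]
```

```bash
python3 -m crank '[{"dx":-0.03,"dy":0.04,"dz":-0.6,"rx":0,"ry":0,"rz":0},{"dx":0,"dy":0,"dz":-0.6,"rx":0,"ry":0,"rz":0},{"dx":0,"dy":0,"dz":-0.6,"rx":0,"ry":0,"rz":0},{"dx":0,"dy":0,"dz":-0.4,"rx":0,"ry":0,"rz":0},{"dx":0,"dy":0,"dz":-0.17,"rx":0,"ry":0,"rz":0},{"dx":0,"dy":0,"dz":0,"rx":0,"ry":0,"rz":0},{"dx":0,"dy":0,"dz":0,"rx":0,"ry":0,"rz":0}]'
python3 -m crank '[{"dx":0,"dy":0,"dz":0,"rx":0,"ry":0,"rz":0},{"dx":0,"dy":0,"dz":0,"rx":0,"ry":0,"rz":0},{"dx":0,"dy":0,"dz":0,"rx":0,"ry":0,"rz":0},{"dx":0,"dy":0,"dz":0,"rx":0,"ry":0,"rz":0},{"dx":0,"dy":0,"dz":0,"rx":0,"ry":0,"rz":0},{"dx":0,"dy":0,"dz":0,"rx":0,"ry":0,"rz":0},{"dx":0,"dy":0,"dz":0,"rx":0,"ry":0,"rz":0}]' 1
```

```text
time: 44.55
ee_pos: [0.5412, -0.3733, 0.0206]
tcp_rot: [2.317, 2.12, 0.0]
ft_force: [0.1, 0.1, 0.3]
opening: 0.0429
gripper_force: 0.0
time: 45.13
ee_pos: [0.542, -0.3741, 0.0219]
tcp_rot: [2.315, 2.118, 0.001]
ft_force: [0.6, 0.2, 6.6]
opening: 0.015
gripper_force: 58.8
```

```bash
python3 -m crank '[{"dx":0,"dy":0,"dz":0.3,"rx":0,"ry":0,"rz":0},{"dx":0,"dy":0,"dz":0.9,"rx":0,"ry":0,"rz":0},{"dx":0,"dy":0,"dz":0.9,"rx":0,"ry":0,"rz":0},{"dx":0,"dy":0,"dz":0.9,"rx":0,"ry":0,"rz":0},{"dx":0,"dy":0,"dz":0.9,"rx":0,"ry":0,"rz":0},{"dx":0,"dy":0,"dz":0.3,"rx":0,"ry":0,"rz":0},{"dx":-0.226,"dy":0.853,"dz":0,"rx":0,"ry":0,"rz":0},{"dx":-0.226,"dy":0.853,"dz":0,"rx":0,"ry":0,"rz":0},{"dx":-0.226,"dy":0.853,"dz":0,"rx":0,"ry":0,"rz":0},{"dx":-0.226,"dy":0.853,"dz":0,"rx":0,"ry":0,"rz":0},{"dx":-0.226,"dy":0.853,"dz":0,"rx":0,"ry":0,"rz":0},{"dx":-0.226,"dy":0.853,"dz":0,"rx":0,"ry":0,"rz":0},{"dx":-0.226,"dy":0.853,"dz":0,"rx":0,"ry":0,"rz":0},{"dx":-0.226,"dy":0.853,"dz":0,"rx":0,"ry":0,"rz":0},{"dx":-0.226,"dy":0.853,"dz":0,"rx":0,"ry":0,"rz":0},{"dx":-0.226,"dy":0.853,"dz":0,"rx":0,"ry":0,"rz":0},{"dx":0,"dy":0,"dz":0,"rx":0,"ry":0,"rz":0},{"dx":0,"dy":0,"dz":0,"rx":0,"ry":0,"rz":0},{"dx":0,"dy":0,"dz":0,"rx":0,"ry":0,"rz":0},{"dx":0,"dy":0,"dz":0,"rx":0,"ry":0,"rz":0}]'
python3 - <<'E'
from h import *
st=state(); im=capture('wrist'); cv2.imwrite('pics/w15.png',im[:,:,::-1]); mfit('wrist','flask1',FL,.05,st); mfit('wrist','stopper1',[V+[0,0,.172] for V in [v+[0,0,-.008] for v in ST]],.21,st)
print(st['ee_pos'],[(p['pixel'],p['p']) for p in tip_of('wrist','stopper1')],proj(cam('wrist',st),st['ee_pos']+[0,0,-.01]))
capture('scene'); mfit('scene','flask1',FL,.05)
E
```

```text
time: 46.8
ee_pos: [0.4504, -0.0325, 0.1876]
tcp_rot: [2.319, 2.119, -0.0]
ft_force: [-0.1, -0.3, -0.4]
opening: 0.0153
gripper_force: 58.9
flask1 wrist p0.81 [ 0.4529 -0.0323] cost 0.08 [282.9, 165.4, 371.0, 261.2]
flask1 wrist p0.71 [ 0.43   -0.2241] cost 0.57 [296.7, 340.5, 343.0, 410.1]
flask1 wrist p0.70 [ 0.4347 -0.2976] cost 0.89 [294.0, 388.3, 353.0, 419.3]
stopper1 wrist p0.87 [ 0.4505 -0.0344] cost 0.26 [282.8, 261.8, 363.7, 347.3]
stopper1 wrist p0.61 [ 0.5075 -0.1648] cost 0.99 [433.5, 440.5, 437.4, 447.0]
[ 0.45039767 -0.03248527  0.18758991] [([279.3, 323.0], 0.71), ([246.1, 323.0], 0.44)] [[322.03563927 276.43297895]]
flask1 scene p0.95 [ 0.4337 -0.2943] cost 0.06 [272.3, 121.7, 312.0, 174.6]
flask1 scene p0.64 [ 0.4513 -0.0352] cost 0.08 [330.2, 207.0, 369.6, 263.2]
flask1 scene p0.58 [ 0.4345 -0.1636] cost 0.11 [301.9, 159.8, 344.2, 214.7]
```

```bash
python3 -m crank '[{"dx":0.035,"dy":0.01,"dz":-0.4,"rx":0,"ry":0,"rz":0},{"dx":0,"dy":0,"dz":-0.4,"rx":0,"ry":0,"rz":0},{"dx":0,"dy":0,"dz":-0.4,"rx":0,"ry":0,"rz":0},{"dx":0,"dy":0,"dz":-0.4,"rx":0,"ry":0,"rz":0},{"dx":0,"dy":0,"dz":-0.25,"rx":0,"ry":0,"rz":0},{"dx":0,"dy":0,"dz":0,"rx":0,"ry":0,"rz":0},{"dx":0,"dy":0,"dz":0,"rx":0,"ry":0,"rz":0},{"dx":0,"dy":0,"dz":0,"rx":0,"ry":0,"rz":0}]'
python3 -m crank '[{"dx":0,"dy":0,"dz":-0.07,"rx":0,"ry":0,"rz":0},{"dx":0,"dy":0,"dz":-0.05,"rx":0,"ry":0,"rz":0},{"dx":0,"dy":0,"dz":0,"rx":0,"ry":0,"rz":0},{"dx":0,"dy":0,"dz":0,"rx":0,"ry":0,"rz":0},{"dx":0,"dy":0,"dz":0,"rx":0,"ry":0,"rz":0}]'
```

```text
time: 47.77
ee_pos: [0.4523, -0.0315, 0.1144]
tcp_rot: [2.317, 2.12, 0.001]
ft_force: [-0.0, 0.1, 0.1]
opening: 0.0151
gripper_force: 58.9
time: 48.18
ee_pos: [0.4517, -0.0312, 0.109]
tcp_rot: [2.318, 2.12, 0.0]
ft_force: [-0.1, 0.1, -0.6]
opening: 0.0148
gripper_force: 58.9
```

```bash
python3 -m crank '[{"dx":0,"dy":0,"dz":-0.06,"rx":0,"ry":0,"rz":0},{"dx":0,"dy":0,"dz":0,"rx":0,"ry":0,"rz":0},{"dx":0,"dy":0,"dz":0,"rx":0,"ry":0,"rz":0},{"dx":0,"dy":0,"dz":0,"rx":0,"ry":0,"rz":0}]'
```

```text
time: 48.52
ee_pos: [0.4524, -0.0314, 0.1078]
tcp_rot: [2.317, 2.12, 0.001]
ft_force: [-2.8, 0.1, 7.8]
opening: 0.0154
gripper_force: 59.8
```

```bash
python3 -m crank '[{"dx":0,"dy":0,"dz":0.02,"rx":0,"ry":0,"rz":0},{"dx":0,"dy":0,"dz":0,"rx":0,"ry":0,"rz":0},{"dx":0,"dy":0,"dz":0,"rx":0,"ry":0,"rz":0},{"dx":0,"dy":0,"dz":0,"rx":0,"ry":0,"rz":0},{"dx":0,"dy":0,"dz":0,"rx":0,"ry":0,"rz":0},{"dx":0,"dy":0,"dz":0.3,"rx":0,"ry":0,"rz":0},{"dx":0,"dy":0,"dz":0.9,"rx":0,"ry":0,"rz":0},{"dx":0,"dy":0,"dz":0.9,"rx":0,"ry":0,"rz":0},{"dx":0,"dy":0,"dz":0,"rx":0,"ry":0,"rz":0},{"dx":0,"dy":0,"dz":0,"rx":0,"ry":0,"rz":0}]' 0
python3 - <<'E'
from h import *
S=[v+[0,0,.086] for v in ST]
for n in('top','scene'):
    capture(n); mfit(n,'stopper1',S,.14); mfit(n,'flask1',FL,.05)
E
```

```text
time: 49.35
ee_pos: [0.4537, -0.0318, 0.1939]
tcp_rot: [2.314, 2.117, 0.005]
ft_force: [-0.5, -0.6, -0.7]
opening: 0.0425
gripper_force: 0.0
stopper1 top p0.86 [ 0.5769 -0.3607] cost 0.28 [501.3, 195.0, 520.3, 210.7]
stopper1 top p0.54 [ 0.4141 -0.2555] cost 0.70 [445.2, 264.3, 490.1, 305.6]
stopper1 top p0.52 [ 0.5619 -0.3099] cost 0.19 [469.8, 200.5, 495.6, 220.6]
flask1 top p0.70 [ 0.4308 -0.2974] cost 0.03 [442.9, 266.5, 492.8, 306.3]
flask1 top p0.55 [ 0.4294 -0.1689] cost 0.05 [381.4, 266.5, 417.9, 309.9]
flask1 top p0.44 [ 0.4441 -0.035 ] cost 0.85 [318.2, 285.0, 350.7, 299.6]
stopper1 scene p0.65 [ 0.4544 -0.0326] cost 0.08 [339.5, 200.0, 363.0, 226.4]
stopper1 scene p0.65 [ 0.6051 -0.2641] cost 0.39 [219.2, 156.3, 234.3, 173.3]
stopper1 scene p0.63 [ 0.6183 -0.3134] cost 0.18 [201.0, 145.5, 219.6, 159.6]
stopper1 scene p0.46 [0.6673 0.0458] cost 0.71 [259.2, 261.4, 308.2, 322.6]
flask1 scene p0.93 [ 0.4535 -0.0322] cost 0.20 [327.8, 219.9, 367.5, 265.5]
flask1 scene p0.79 [ 0.4335 -0.295 ] cost 0.06 [274.4, 121.5, 314.6, 175.5]
flask1 scene p0.61 [ 0.4342 -0.165 ] cost 0.16 [301.7, 165.9, 343.6, 215.1]
```

```bash
python3 -m crank '[{"dx":0.361,"dy":-0.84,"dz":0,"rx":0,"ry":0,"rz":0},{"dx":0.361,"dy":-0.84,"dz":0,"rx":0,"ry":0,"rz":0},{"dx":0.361,"dy":-0.84,"dz":0,"rx":0,"ry":0,"rz":0},{"dx":0.361,"dy":-0.84,"dz":0,"rx":0,"ry":0,"rz":0},{"dx":0.361,"dy":-0.84,"dz":0,"rx":0,"ry":0,"rz":0},{"dx":0.361,"dy":-0.84,"dz":0,"rx":0,"ry":0,"rz":0},{"dx":0.361,"dy":-0.84,"dz":0,"rx":0,"ry":0,"rz":0},{"dx":0.361,"dy":-0.84,"dz":0,"rx":0,"ry":0,"rz":0},{"dx":0.361,"dy":-0.84,"dz":0,"rx":0,"ry":0,"rz":0},{"dx":0,"dy":0,"dz":-0.7,"rx":0,"ry":0,"rz":0},{"dx":0,"dy":0,"dz":-0.7,"rx":0,"ry":0,"rz":0},{"dx":0,"dy":0,"dz":-0.5,"rx":0,"ry":0,"rz":0},{"dx":0,"dy":0,"dz":0,"rx":0,"ry":0,"rz":0},{"dx":0,"dy":0,"dz":0,"rx":0,"ry":0,"rz":0},{"dx":0,"dy":0,"dz":0,"rx":0,"ry":0,"rz":0}]'
python3 - <<'E'
from h import *
st=state(); capture('wrist'); mfit('wrist','stopper1',ST,.045,st); print(st['ee_pos'])
E
```

```text
time: 50.9
ee_pos: [0.5821, -0.3339, 0.116]
tcp_rot: [2.317, 2.12, 0.0]
ft_force: [-0.2, -0.3, 0.1]
opening: 0.0428
gripper_force: 0.0
stopper1 wrist p0.90 [ 0.5825 -0.3347] cost 0.04 [297.4, 215.9, 352.7, 270.0]
stopper1 wrist p0.56 [ 0.5975 -0.3888] cost 0.04 [325.2, 279.3, 374.3, 335.8]
[ 0.58207601 -0.33392491  0.11599166]
```

```bash
python3 -m crank '[{"dx":0.01,"dy":-0.01,"dz":-0.6,"rx":0,"ry":0,"rz":0},{"dx":0,"dy":0,"dz":-0.6,"rx":0,"ry":0,"rz":0},{"dx":0,"dy":0,"dz":-0.6,"rx":0,"ry":0,"rz":0},{"dx":0,"dy":0,"dz":-0.4,"rx":0,"ry":0,"rz":0},{"dx":0,"dy":0,"dz":-0.15,"rx":0,"ry":0,"rz":0},{"dx":0,"dy":0,"dz":0,"rx":0,"ry":0,"rz":0},{"dx":0,"dy":0,"dz":0,"rx":0,"ry":0,"rz":0}]'
python3 -m crank '[{"dx":0,"dy":0,"dz":0,"rx":0,"ry":0,"rz":0},{"dx":0,"dy":0,"dz":0,"rx":0,"ry":0,"rz":0},{"dx":0,"dy":0,"dz":0,"rx":0,"ry":0,"rz":0},{"dx":0,"dy":0,"dz":0,"rx":0,"ry":0,"rz":0},{"dx":0,"dy":0,"dz":0,"rx":0,"ry":0,"rz":0},{"dx":0,"dy":0,"dz":0,"rx":0,"ry":0,"rz":0},{"dx":0,"dy":0,"dz":0,"rx":0,"ry":0,"rz":0}]' 1
python3 -m crank '[{"dx":0,"dy":0,"dz":0.3,"rx":0,"ry":0,"rz":0},{"dx":0,"dy":0,"dz":0.9,"rx":0,"ry":0,"rz":0},{"dx":0,"dy":0,"dz":0.9,"rx":0,"ry":0,"rz":0},{"dx":0,"dy":0,"dz":0.9,"rx":0,"ry":0,"rz":0},{"dx":0,"dy":0,"dz":0.9,"rx":0,"ry":0,"rz":0},{"dx":0,"dy":0,"dz":0.3,"rx":0,"ry":0,"rz":0},{"dx":-0.536,"dy":0.607,"dz":0,"rx":0,"ry":0,"rz":0},{"dx":-0.536,"dy":0.607,"dz":0,"rx":0,"ry":0,"rz":0},{"dx":-0.536,"dy":0.607,"dz":0,"rx":0,"ry":0,"rz":0},{"dx":-0.536,"dy":0.607,"dz":0,"rx":0,"ry":0,"rz":0},{"dx":-0.536,"dy":0.607,"dz":0,"rx":0,"ry":0,"rz":0},{"dx":-0.536,"dy":0.607,"dz":0,"rx":0,"ry":0,"rz":0},{"dx":-0.536,"dy":0.607,"dz":0,"rx":0,"ry":0,"rz":0},{"dx":0,"dy":0,"dz":0,"rx":0,"ry":0,"rz":0},{"dx":0,"dy":0,"dz":0,"rx":0,"ry":0,"rz":0},{"dx":0,"dy":0,"dz":0,"rx":0,"ry":0,"rz":0},{"dx":0,"dy":0,"dz":0,"rx":0,"ry":0,"rz":0}]'
python3 - <<'E'
from h import *
st=state(); capture('wrist'); mfit('wrist','flask1',FL,.05,st); c=cam('wrist',st)
print(st['ee_pos'],[(p['pixel'],p['p'],atz(c,p['pixel'][1],p['pixel'][0],st['ee_pos'][2]-.014)) for p in tip_of('wrist','stopper1')])
capture('scene'); mfit('scene','flask1',FL,.05)
E
```

```text
time: 51.58
ee_pos: [0.5831, -0.3347, 0.0229]
tcp_rot: [2.316, 2.119, 0.001]
ft_force: [-0.3, -0.8, 0.6]
opening: 0.0426
gripper_force: 0.0
time: 52.17
ee_pos: [0.5835, -0.3352, 0.0237]
tcp_rot: [2.315, 2.118, 0.001]
ft_force: [-0.4, -0.0, 6.2]
opening: 0.0148
gripper_force: 58.7
time: 53.58
ee_pos: [0.4327, -0.1649, 0.1896]
tcp_rot: [2.317, 2.119, 0.0]
ft_force: [-0.6, -0.3, -0.5]
opening: 0.0148
gripper_force: 59.0
flask1 wrist p0.89 [ 0.4329 -0.1653] cost 0.11 [280.9, 166.2, 367.5, 257.9]
flask1 wrist p0.86 [ 0.452  -0.0333] cost 0.41 [289.4, 39.1, 376.5, 117.7]
flask1 wrist p0.60 [ 0.4216 -0.3521] cost 0.64 [305.1, 302.7, 366.6, 408.3]
[ 0.43269801 -0.16494979  0.18961649] [([272.4, 323.2], 0.68, array([ 0.43341303, -0.16426465,  0.17561649])), ([70.2, 534.8], 0.58, array([ 0.5615024 , -0.0575359 ,  0.17561649]))]
flask1 scene p0.80 [ 0.4533 -0.0342] cost 0.23 [330.2, 219.8, 369.1, 263.1]
flask1 scene p0.64 [ 0.4331 -0.2954] cost 0.06 [275.3, 123.6, 313.0, 175.3]
```

```bash
python3 -m crank '[{"dx":0,"dy":0,"dz":-0.4,"rx":0,"ry":0,"rz":0},{"dx":0,"dy":0,"dz":-0.4,"rx":0,"ry":0,"rz":0},{"dx":0,"dy":0,"dz":-0.4,"rx":0,"ry":0,"rz":0},{"dx":0,"dy":0,"dz":-0.4,"rx":0,"ry":0,"rz":0},{"dx":0,"dy":0,"dz":-0.25,"rx":0,"ry":0,"rz":0},{"dx":0,"dy":0,"dz":-0.07,"rx":0,"ry":0,"rz":0},{"dx":0,"dy":0,"dz":-0.05,"rx":0,"ry":0,"rz":0},{"dx":0,"dy":0,"dz":0,"rx":0,"ry":0,"rz":0},{"dx":0,"dy":0,"dz":0,"rx":0,"ry":0,"rz":0},{"dx":0,"dy":0,"dz":0,"rx":0,"ry":0,"rz":0}]'
python3 -m crank '[{"dx":0,"dy":0,"dz":-0.05,"rx":0,"ry":0,"rz":0},{"dx":0,"dy":0,"dz":0,"rx":0,"ry":0,"rz":0},{"dx":0,"dy":0,"dz":0,"rx":0,"ry":0,"rz":0},{"dx":0,"dy":0,"dz":0,"rx":0,"ry":0,"rz":0}]'
```

```text
time: 54.67
ee_pos: [0.4325, -0.1644, 0.1113]
tcp_rot: [2.317, 2.12, 0.001]
ft_force: [0.4, -0.1, 0.5]
opening: 0.0148
gripper_force: 59.0
time: 55.0
ee_pos: [0.4327, -0.1645, 0.1096]
tcp_rot: [2.316, 2.119, 0.001]
ft_force: [-1.8, 0.9, 4.8]
opening: 0.0148
gripper_force: 59.5
```

```bash
python3 -m crank '[{"dx":0,"dy":0,"dz":0.02,"rx":0,"ry":0,"rz":0},{"dx":0,"dy":0,"dz":0,"rx":0,"ry":0,"rz":0},{"dx":0,"dy":0,"dz":0,"rx":0,"ry":0,"rz":0},{"dx":0,"dy":0,"dz":0,"rx":0,"ry":0,"rz":0},{"dx":0,"dy":0,"dz":0,"rx":0,"ry":0,"rz":0},{"dx":0,"dy":0,"dz":0.3,"rx":0,"ry":0,"rz":0},{"dx":0,"dy":0,"dz":0.9,"rx":0,"ry":0,"rz":0},{"dx":0,"dy":0,"dz":0.9,"rx":0,"ry":0,"rz":0}]' 0
python3 -m crank '[{"dx":0.516,"dy":-0.7,"dz":0,"rx":0,"ry":0,"rz":0},{"dx":0.516,"dy":-0.7,"dz":0,"rx":0,"ry":0,"rz":0},{"dx":0.516,"dy":-0.7,"dz":0,"rx":0,"ry":0,"rz":0},{"dx":0.516,"dy":-0.7,"dz":0,"rx":0,"ry":0,"rz":0},{"dx":0.516,"dy":-0.7,"dz":0,"rx":0,"ry":0,"rz":0},{"dx":0.516,"dy":-0.7,"dz":0,"rx":0,"ry":0,"rz":0},{"dx":0.516,"dy":-0.7,"dz":0,"rx":0,"ry":0,"rz":0},{"dx":0.516,"dy":-0.7,"dz":0,"rx":0,"ry":0,"rz":0},{"dx":0,"dy":0,"dz":-0.7,"rx":0,"ry":0,"rz":0},{"dx":0,"dy":0,"dz":-0.7,"rx":0,"ry":0,"rz":0},{"dx":0,"dy":0,"dz":-0.5,"rx":0,"ry":0,"rz":0},{"dx":0,"dy":0,"dz":0,"rx":0,"ry":0,"rz":0},{"dx":0,"dy":0,"dz":0,"rx":0,"ry":0,"rz":0},{"dx":0,"dy":0,"dz":0,"rx":0,"ry":0,"rz":0}]'
python3 - <<'E'
from h import *
st=state(); capture('wrist'); mfit('wrist','stopper1',ST,.045,st); print(st['ee_pos'])
S=[v+[0,0,.086] for v in ST]
for n in('top','scene'):
    capture(n); mfit(n,'stopper1',S,.14)
E
```

```text
time: 55.67
ee_pos: [0.4299, -0.1629, 0.1919]
tcp_rot: [-2.314, -2.116, 0.003]
ft_force: [0.5, -0.8, 0.3]
opening: 0.0426
gripper_force: 0.0
time: 56.83
ee_pos: [0.5977, -0.3886, 0.1186]
tcp_rot: [2.316, 2.119, 0.0]
ft_force: [0.6, 0.4, -0.5]
opening: 0.0427
gripper_force: 0.0
stopper1 wrist p0.77 [ 0.5978 -0.3889] cost 0.05 [295.6, 211.4, 348.9, 264.9]
[ 0.59769167 -0.38858089  0.11855881]
stopper1 top p0.89 [ 0.4306 -0.1653] cost 0.11 [395.9, 271.8, 420.7, 292.2]
stopper1 top p0.70 [ 0.5747 -0.3582] cost 0.35 [497.9, 191.8, 517.4, 209.1]
stopper1 top p0.64 [0.627  0.1066] cost 0.64 [238.6, 158.6, 280.2, 194.3]
stopper1 top p0.60 [ 0.4491 -0.0347] cost 0.09 [324.9, 263.5, 343.1, 283.3]
stopper1 top p0.36 [ 0.4343 -0.2511] cost 0.44 [442.7, 264.3, 475.4, 302.3]
stopper1 scene p0.71 [ 0.4542 -0.0329] cost 0.13 [337.4, 200.9, 359.5, 224.7]
stopper1 scene p0.53 [ 0.6184 -0.3151] cost 0.23 [201.3, 143.2, 220.4, 157.1]
stopper1 scene p0.49 [ 0.4333 -0.164 ] cost 0.06 [313.4, 151.3, 330.5, 172.1]
stopper1 scene p0.48 [0.6637 0.042 ] cost 0.71 [260.6, 264.3, 310.6, 321.1]
```

```bash
python3 -m crank '[{"dx":0,"dy":0,"dz":-0.6,"rx":0,"ry":0,"rz":0},{"dx":0,"dy":0,"dz":-0.6,"rx":0,"ry":0,"rz":0},{"dx":0,"dy":0,"dz":-0.6,"rx":0,"ry":0,"rz":0},{"dx":0,"dy":0,"dz":-0.4,"rx":0,"ry":0,"rz":0},{"dx":0,"dy":0,"dz":-0.2,"rx":0,"ry":0,"rz":0},{"dx":0,"dy":0,"dz":0,"rx":0,"ry":0,"rz":0},{"dx":0,"dy":0,"dz":0,"rx":0,"ry":0,"rz":0}]'
python3 -m crank '[{"dx":0,"dy":0,"dz":0,"rx":0,"ry":0,"rz":0},{"dx":0,"dy":0,"dz":0,"rx":0,"ry":0,"rz":0},{"dx":0,"dy":0,"dz":0,"rx":0,"ry":0,"rz":0},{"dx":0,"dy":0,"dz":0,"rx":0,"ry":0,"rz":0},{"dx":0,"dy":0,"dz":0,"rx":0,"ry":0,"rz":0},{"dx":0,"dy":0,"dz":0,"rx":0,"ry":0,"rz":0},{"dx":0,"dy":0,"dz":0,"rx":0,"ry":0,"rz":0}]' 1
python3 -m crank '[{"dx":0,"dy":0,"dz":0.3,"rx":0,"ry":0,"rz":0},{"dx":0,"dy":0,"dz":0.9,"rx":0,"ry":0,"rz":0},{"dx":0,"dy":0,"dz":0.9,"rx":0,"ry":0,"rz":0},{"dx":0,"dy":0,"dz":0.9,"rx":0,"ry":0,"rz":0},{"dx":0,"dy":0,"dz":0.9,"rx":0,"ry":0,"rz":0},{"dx":0,"dy":0,"dz":0.3,"rx":0,"ry":0,"rz":0},{"dx":-0.515,"dy":0.293,"dz":0,"rx":0,"ry":0,"rz":0},{"dx":-0.515,"dy":0.293,"dz":0,"rx":0,"ry":0,"rz":0},{"dx":-0.515,"dy":0.293,"dz":0,"rx":0,"ry":0,"rz":0},{"dx":-0.515,"dy":0.293,"dz":0,"rx":0,"ry":0,"rz":0},{"dx":-0.515,"dy":0.293,"dz":0,"rx":0,"ry":0,"rz":0},{"dx":-0.515,"dy":0.293,"dz":0,"rx":0,"ry":0,"rz":0},{"dx":-0.515,"dy":0.293,"dz":0,"rx":0,"ry":0,"rz":0},{"dx":-0.515,"dy":0.293,"dz":0,"rx":0,"ry":0,"rz":0},{"dx":0,"dy":0,"dz":0,"rx":0,"ry":0,"rz":0},{"dx":0,"dy":0,"dz":0,"rx":0,"ry":0,"rz":0},{"dx":0,"dy":0,"dz":0,"rx":0,"ry":0,"rz":0},{"dx":0,"dy":0,"dz":0,"rx":0,"ry":0,"rz":0}]'
python3 - <<'E'
from h import *
st=state(); capture('wrist'); mfit('wrist','flask1',FL,.05,st); c=cam('wrist',st)
print(st['ee_pos'],[(p['pixel'],p['p'],atz(c,p['pixel'][1],p['pixel'][0],st['ee_pos'][2]-.014)) for p in tip_of('wrist','stopper1')])
E
```

```text
time: 57.72
ee_pos: [0.5973, -0.3883, 0.0217]
tcp_rot: [2.317, 2.12, 0.0]
ft_force: [-0.5, -0.2, -0.4]
opening: 0.0427
gripper_force: 0.0
time: 58.3
ee_pos: [0.5984, -0.3893, 0.0237]
tcp_rot: [2.315, 2.118, 0.001]
ft_force: [-0.9, -0.7, 5.8]
opening: 0.0149
gripper_force: 58.8
time: 59.8
ee_pos: [0.4329, -0.2949, 0.1894]
tcp_rot: [2.317, 2.12, 0.0]
ft_force: [0.3, 0.6, -1.1]
opening: 0.0148
gripper_force: 59.0
flask1 wrist p0.92 [ 0.4335 -0.2937] cost 0.10 [279.7, 167.5, 364.9, 261.0]
flask1 wrist p0.68 [ 0.4327 -0.166 ] cost 0.41 [264.4, 43.8, 352.8, 119.1]
[ 0.43293418 -0.29489203  0.18937915] [([271.8, 321.5], 0.93, array([ 0.43275019, -0.29376847,  0.17537915])), ([58.3, 306.8], 0.77, array([ 0.4354752 , -0.18078163,  0.17537915]))]
```

```bash
python3 -m crank '[{"dx":0,"dy":0,"dz":-0.4,"rx":0,"ry":0,"rz":0},{"dx":0,"dy":0,"dz":-0.4,"rx":0,"ry":0,"rz":0},{"dx":0,"dy":0,"dz":-0.4,"rx":0,"ry":0,"rz":0},{"dx":0,"dy":0,"dz":-0.4,"rx":0,"ry":0,"rz":0},{"dx":0,"dy":0,"dz":-0.25,"rx":0,"ry":0,"rz":0},{"dx":0,"dy":0,"dz":-0.07,"rx":0,"ry":0,"rz":0},{"dx":0,"dy":0,"dz":-0.05,"rx":0,"ry":0,"rz":0},{"dx":0,"dy":0,"dz":0,"rx":0,"ry":0,"rz":0},{"dx":0,"dy":0,"dz":0,"rx":0,"ry":0,"rz":0},{"dx":0,"dy":0,"dz":0,"rx":0,"ry":0,"rz":0}]'
python3 -m crank '[{"dx":0,"dy":0,"dz":-0.05,"rx":0,"ry":0,"rz":0},{"dx":0,"dy":0,"dz":0,"rx":0,"ry":0,"rz":0},{"dx":0,"dy":0,"dz":0,"rx":0,"ry":0,"rz":0},{"dx":0,"dy":0,"dz":0,"rx":0,"ry":0,"rz":0}]'
```

```text
time: 60.78
ee_pos: [0.4327, -0.2949, 0.1114]
tcp_rot: [2.317, 2.119, 0.0]
ft_force: [0.3, 0.0, -0.5]
opening: 0.0145
gripper_force: 59.0
time: 61.12
ee_pos: [0.4329, -0.295, 0.1096]
tcp_rot: [2.316, 2.119, 0.0]
ft_force: [-0.8, 0.3, 5.8]
opening: 0.0149
gripper_force: 59.5
```

```bash
python3 -m crank '[{"dx":0,"dy":0,"dz":0.02,"rx":0,"ry":0,"rz":0},{"dx":0,"dy":0,"dz":0,"rx":0,"ry":0,"rz":0},{"dx":0,"dy":0,"dz":0,"rx":0,"ry":0,"rz":0},{"dx":0,"dy":0,"dz":0,"rx":0,"ry":0,"rz":0},{"dx":0,"dy":0,"dz":0,"rx":0,"ry":0,"rz":0},{"dx":0,"dy":0,"dz":0.3,"rx":0,"ry":0,"rz":0},{"dx":0,"dy":0,"dz":0.9,"rx":0,"ry":0,"rz":0},{"dx":0,"dy":0,"dz":0.9,"rx":0,"ry":0,"rz":0},{"dx":0,"dy":0,"dz":0.9,"rx":0,"ry":0,"rz":0},{"dx":0,"dy":0,"dz":0.9,"rx":0,"ry":0,"rz":0},{"dx":0,"dy":0,"dz":0.9,"rx":0,"ry":0,"rz":0},{"dx":-0.65,"dy":-0.65,"dz":0,"rx":0,"ry":0,"rz":0},{"dx":-0.65,"dy":-0.65,"dz":0,"rx":0,"ry":0,"rz":0},{"dx":-0.65,"dy":-0.65,"dz":0,"rx":0,"ry":0,"rz":0},{"dx":-0.65,"dy":-0.65,"dz":0,"rx":0,"ry":0,"rz":0},{"dx":-0.65,"dy":-0.65,"dz":0,"rx":0,"ry":0,"rz":0},{"dx":-0.65,"dy":-0.65,"dz":0,"rx":0,"ry":0,"rz":0},{"dx":0,"dy":0,"dz":0,"rx":0,"ry":0,"rz":0},{"dx":0,"dy":0,"dz":0,"rx":0,"ry":0,"rz":0}]' 0
python3 - <<'E'
from h import *
np.set_printoptions(precision=3,suppress=True)
S=[v+[0,0,.086] for v in ST]; I={};L={}
for n in('scene','top'):
    I[n]=capture(n)[:,:,::-1]; mfit(n,'stopper1',S,.14,pmin=.45)
    L[n]={t:[p['pixel'] for p in tip_of(n,t) if p['p']>.3] for t in('chart1_roof','caddy_hook','ring','drops_a')}
for t in L['top']:
    for e,X,a,b in pair(cam('top'),L['top'][t],cam('scene'),L['scene'][t],.005): print(t,X,round(e*1000,1))
a=cv2.resize(I['scene'][100:420,150:490],(425,400),interpolation=cv2.INTER_CUBIC); b=cv2.resize(I['top'][130:330,170:540],(370,200))
o=np.zeros((400,795,3),np.uint8);o[:,:425]=a;o[:200,425:]=b;o[200:,425:]=cv2.resize(I['top'][140:240,190:375],(370,200),interpolation=cv2.INTER_CUBIC)
cv2.imwrite('pics/v16.png',o)
E
```

```text
time: 62.7
ee_pos: [0.2747, -0.4514, 0.3017]
tcp_rot: [2.322, 2.116, 0.0]
ft_force: [0.3, 0.8, -0.1]
opening: 0.0427
gripper_force: 0.0
stopper1 scene p0.67 [ 0.433 -0.294] cost 0.07 [280.5, 114.4, 300.7, 130.5]
stopper1 scene p0.60 [ 0.453 -0.032] cost 0.11 [339.9, 200.1, 360.4, 223.3]
stopper1 scene p0.57 [ 0.493 -0.197] cost 0.72 [271.5, 133.6, 309.1, 176.2]
stopper1 scene p0.54 [ 0.434 -0.164] cost 0.07 [313.2, 152.0, 331.9, 170.3]
stopper1 top p0.90 [ 0.43  -0.165] cost 0.05 [392.8, 272.6, 419.1, 292.4]
stopper1 top p0.79 [ 0.45  -0.035] cost 0.08 [322.3, 264.1, 342.9, 285.2]
stopper1 top p0.60 [ 0.43  -0.296] cost 0.07 [468.2, 274.1, 492.9, 294.6]
chart1_roof [ 0.64  -0.033  0.132] 2.0
caddy_hook [0.649 0.114 0.136] 1.4
caddy_hook [ 0.451 -0.039  0.103] 2.5
drops_a [ 0.536 -0.284 -0.008] 0.3
drops_a [ 0.551  0.265 -0.001] 4.1
```

View pics/v16.png

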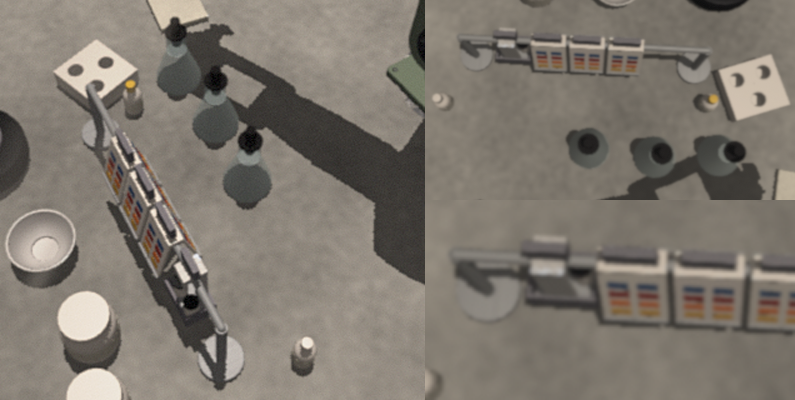

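The last picture shows the caddy hanging over the ring, three charts astride the bar, and a stopper in each of the three flasks. Both dropper bottles are still standing.

```bash
python3 -c "from workcell import *; print(job_done())"
```

```text
the job is handed in; nothing more can be done
None
```

The job is handed in at about 63 s: the caddy hangs over the ring (within about 4 mm), all three charts straddle the rail beside it, and all three flasks are standing and stoppered; no verdict came back.

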